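# Sort the last parts and snap the flush cover onto the hardware case

## Task

Pack up the grey hardware case: put the loose nut into the compartment that already holds a nut and the loose marker into the one that already holds a marker. Then slide the flat orange cover from the shelf beside it over the mouth of the case and press it down at both ends until it snaps fully home, level and flush with the rim. Leave the other things on the bench where they are.

Things in the scene. Friction and masses are not known exactly. Their poses are not given: they have to be found in the camera images.
- case: grey open-topped two-compartment hardware case with a parking shelf, screwed to the bench. Origin: on the bench under the centre of its mouth; z up, x across the two compartments, +y towards the shelf. The mouth has a step (rebate) for the cover, 119 mm in x by 174 mm in y, 12 mm deep below the rim: its ledge lies 38 mm above the bench. Side rims are 12.5 mm wide.
- case_rim (a point): centre of the case's mouth, level with its rim, 50 mm above the bench; axes as the case
- case_comp_p (a point): centre of the floor of the compartment on the case's +x side: 46.5 mm wide (x), 150 mm long (y), floor 5 mm above the bench. The 4 mm divider between the compartments is as high as the ledge (38 mm)
- case_comp_n (a point): centre of the floor of the like compartment on the case's -x side
- case_stop (a point): foot of the raised end stop, on its inner face at the -y end of the mouth (y = -87 mm), level with the rim; the stop stands 7 mm above the rim, so a cover slid in cannot overshoot
- case_shelf (a point): centre of the top of the flat parking shelf: level with the rim (50 mm), 170 mm wide in x, from y = 87 mm (edge of the mouth) to y = 290 mm
- case_catch (a point): one of four sprung steel ball catches in the side rims (at x = +-60, y = +-55 mm of the case, 5 mm below the rim), each projecting 3.5 mm into the step. A cover merely lying on them stands 5 to 7 mm proud; about 10 to 18 N of pressing on each end snaps it down past them
- cover: loose flat orange cover plate, 115 mm (x) by 170 mm (y), 12 mm thick, edges fully rounded (6 mm radius), about 0.16 kg, no handle, too wide to grip; starts flat on the parking shelf. Origin: centre of its underside, z up. Fully home, it lies on the ledge with its top flush with the rim (its origin 38 mm above the bench).
- cover_end_a (a point): centre of the black press mark (28 mm disc) on top of the cover, 60 mm along its +y
- cover_end_b (a point): centre of the black press mark on top of the cover, 60 mm along its -y
- nut_stored: grey steel hexagon nut, 24 mm across flats (x) by 27 mm, 13 mm high, lying in one compartment of the case and showing which one is for nuts; origin centre of underside
- marker_stored: blue marker pen with a black cap, 15x120x13 mm, long axis y, lying in the other compartment, showing which one is for markers; origin centre of underside
- nut_loose: the same kind of steel nut (24 mm across flats along its x, 13 mm high), on the bench to the right of the case; origin centre of underside
- marker_loose: the same kind of blue marker (15x120x13 mm, long axis y), on the bench to the right of the case; origin centre of underside
- tape_measure: yellow and black tape measure, 36x88x69 mm, standing on the bench; origin centre of underside. Bystander.
- wax: green round wax tin, 70 mm across, 38 mm high; origin centre of underside. Bystander.
- tape_roll: black tape roll lying flat, 66 mm across, 19 mm high; origin centre of underside. Bystander.
- sanding: brown cork sanding block, 66x100x27 mm; origin centre of underside. Bystander.

How it is judged:
At the end, for the whole second after the job is handed in: Both nuts lie in one compartment and both markers in the other, wholly below the cover; the cover lies in the step of the rim, centred within 6 mm, turned less than 0.06 rad to the case, tilted less than 0.03 rad, with both press marks no more than 2.5 mm above and 4 mm below the rim, at rest (y of nut_stored in the frame of case between -0.08 and 0.08 m and x of nut_stored in the frame of case between -0.05 and 0.05 m and z of each of nut_stored, nut_loose, marker_stored, marker_loose in the frame of case below 0.036 m and y of nut_loose in the frame of case between -0.08 and 0.08 m and x of nut_loose in the frame of case between -0.05 and 0.05 m and y of marker_stored in the frame of case between -0.08 and 0.08 m and x of marker_stored in the frame of case between -0.05 and 0.05 m and y of marker_loose in the frame of case between -0.08 and 0.08 m and x of marker_loose in the frame of case between -0.05 and 0.05 m and ((x of each of nut_stored, nut_loose in the frame of case above 0.002 m and x of each of marker_stored, marker_loose in the frame of case below -0.002 m) or (x of each of nut_stored, nut_loose in the frame of case below -0.002 m and x of each of marker_stored, marker_loose in the frame of case above 0.002 m)) and z of cover_end_a in the frame of case between 0.046 and 0.0525 m and z of cover_end_b in the frame of case between 0.046 and 0.0525 m and angle between cover's own z axis and vertical below 0.03 rad and horizontal distance between cover and case below 0.006 m and angle between the y axis of cover and the y axis of case, either way round below 0.06 rad and linear speed of cover below 0.02 m/s); the robot touches nothing.
It fails at once if a bystander (tape measure, wax tin, tape roll or sanding block) is moved by more than 40 mm (distance of any of tape_measure, wax, tape_roll, sanding from where it was at the start of the episode above 0.04 m).
It also fails if it takes over 72 s, if anything falls off the work surface, if the arm or the gripper's body presses on something with over 40 N, if the wrist force passes 120 N, or if a joint passes its speed limit or range.

## Robot

A 6-joint arm with a two-finger parallel gripper is mounted at the origin on a cart in front of the work surface, level with it; the furniture and walls round the work are solid. World frame = base frame: x ahead of the robot, y to its left, z up, the work surface at z = 0. Lengths are in m, angles in rad, forces in N, time in s.
With the tool pointing down it reaches from about 0.275 to 0.875 m from the base axis. Payload 12.5 kg.
Tool frame: the origin (TCP) lies midway between the tips of the shut fingers; the grasp point (between the pads) lies 19 mm behind it; z points along the fingers, y is the direction in which the jaws open and shut (so a half turn about z gives the same grasp; the last joint's range is limited). The gripper opens to 85 mm and grips with 20 to 120 N. Pads are 22 mm wide; open, the fingers measure 114 mm over their backs; the gripper's body (76 mm by 85 mm) begins 54 mm behind the grasp point. The pads swing forward as they close: fully open they stand 13 mm farther back than shut.
Start: joints at [1.143, 0.351, 1.652, -0, 1.139, -0.085], TCP at [0.185, 0.518, 0.231] pointing down, gripper open.
Joint ranges: [-2.75, 2.75], [-0.79, 2.1], [0.01, 2.65], [-1.57, 4.71], [0.07, 3.14], [-2.87, 2.87]. Speed limits (rad/s): [2.22, 2.22, 2.79, 3.14, 3.14, 3.14].

## Interface

Orientations are given as a unit quaternion [x, y, z, w].
In Python, from bench import robot gives the robot as it stands.
- The arm moves only by the tool play_rows, never from a script. Its argument "targets" is a list of rows, each an object of numbers: "dx", "dy", "dz": the shift along the tool's x, y, z in m; "rx", "ry", "rz": the turn, a rotation vector about the tool's x, y, z in rad. A call has 1 to 12 rows; each row shifts and turns the commanded pose from where the row before left it, along the tool's axes as they then stand; what a row does not reach is not made up. A row lasts 1/10 s, in which the tool goes at most 50 mm and 8.59 degrees, less where a joint would pass 70% of its speed; a pose out of reach is approached as far as the arm can. A call is refused whole if a number of a shift passes 0.05 or a number of a turn 0.15, either way. A call with a gripper value outside its range is refused whole. "hand" is the opening, from 0 (shut) to 1 (fully open), set as the call begins (left out, the last holds). The fingers move at their own pace and stop on an object; the grip force is fixed at half the most. Time passes only in rows, so rows that do not move let the fingers close. It gives the time, the measured TCP pose, the force and the opening at its end, in the units of the state.
- robot.get_state(): the state, without advancing time (a new reading comes with each control period).
- robot.snapshot(name): name is "scene" or "top" or "wrist"; returns the picture (420x560x3 uint8, red, green, blue); there is no depth.
- robot.get_calibration(name): a dict with "fx", "fy", "cx", "cy" (pixels), "position" and "attitude" of the camera in the world; the wrist camera has in their place "T_tool_cam" (4x4, takes a point from camera to tool coordinates, whose origin is the TCP and whose axes are the flange's). Camera axes: x right, y down, z forward; pixel columns grow to the right and rows downward; lengths in m; the calibration is good to about 2 mm. A picture is of the moment at which its call begins: read the wrist's pose just before it. get_calibration takes no time and is no camera call.
- robot.job_done(): hands the job in, once; it reports no verdict.
Trained networks look in the newest picture that a camera, given by its name, has taken for a name from the list of things; names that differ only in an ending like _2 or _b are one class to them, and where a whole thing is asked for, a point or a joint stands for the part that bears it (a point fixed in the world has none). Each returns a list of dicts, best first, with "conf" (0 to 1); they miss things now and then, are a little off and sometimes report something else, mostly with a low value. They report only what shows in the picture. A call takes as long as a camera call.
- robot.spot_in(camera, label): "centre" ([column, row] in pixels, amid what is visible of it).
- robot.outline_of(camera, label): "mask" (420x560 bool, what is visible of it) and "centre" ([column, row] in pixels, amid what is visible of it).
- robot.landmark_of(camera, label): "centre" ([column, row] in pixels: a listed point, or the origin of a listed thing).
The state is a dict: "time_s": time; "joint_pos": joint angles; "dq": joint speeds; "tau": joint torques, N m; "position": TCP position; "ee_rot": TCP orientation; "force": force on the tool from outside, world axes, zero at the start; "moment": the same for the moment, N m; "opening": finger opening in m.
Only numpy, scipy, OpenCV 4.12 (cv2) and the standard library are available. Lean on these libraries where they do the work, as an engineer would, in place of code of your own. Each camera call takes 0.05 s, during which the arm holds its last target. There are 200 camera calls.

## Working session

There is one attempt and no reset: what is moved stays moved. The work goes in short steps, Python scripts to look and compute and a tool call to move; the robot and the scene stay as the last step left them, time stands still between calls to the robot, and variables do not carry over. Pictures are saved under pics/ and viewed, on a budget of 10 in all, crops included, one or two more only if the job needs it, and the job is handed in when it is done.

Besides the shell and the picture viewer there is one more tool, called after "Call:" as name([rows], argument=value, ...), one row to a line, values as JSON. play_rows: Moves the arm, as the interface text tells. Its arguments: {"type":"object","properties":{"targets":{"type":"array"},"hand":{"type":"number"}},"required":["targets"]}

```bash
mkdir -p pics; cat > h.py <<'E'
import numpy as np,cv2
from scipy.spatial.transform import Rotation as R
from bench import robot
def cam(n):
    c=robot.get_calibration(n)
    if 'T_tool_cam' in c:
        s=robot.get_state();T=np.eye(4);T[:3,:3]=R.from_quat(s['ee_rot']).as_matrix();T[:3,3]=s['position']
        M=T@np.array(c['T_tool_cam']);return c,M[:3,:3],M[:3,3]
    a=np.array(c['attitude']);r=R.from_quat(a).as_matrix() if a.size==4 else a.reshape(3,3)
    return c,r,np.array(c['position'])
def ray(C,p,z):
    c,r,t=C
    d=r@np.array([(p[0]-c['cx'])/c['fx'],(p[1]-c['cy'])/c['fy'],1]);return t+d*(z-t[2])/d[2]
def save(n,f):
    im=robot.snapshot(n);cv2.imwrite('pics/'+f,im[:,:,::-1]);return im
def maskpose(C,m,z):
    cs,_=cv2.findContours(m.astype(np.uint8),0,2);k=max(cs,key=cv2.contourArea)[:,0]
    P=np.array([ray(C,q,z)[:2] for q in k]);return cv2.minAreaRect((P*1000).astype(np.float32))
E
python3 - <<'E'
from h import *
s=robot.get_state();print(s)
for n in ['scene','top']:
    C=cam(n);print(n,C);save(n,n+'1.png')
    for l,z in [('case_rim',.05),('case_comp_p',.005),('case_comp_n',.005),('case_stop',.05),('case_shelf',.05),('cover',.05),('cover_end_a',.062),('nut_loose',.0),('marker_loose',.0),('tape_measure',0),('wax',0),('tape_roll',0),('sanding',0)]:
        for d in robot.landmark_of(n,l)[:3]: print(l,np.round(d['centre']),round(d['conf'],2),np.round(ray(C,d['centre'],z),3))
E
```

```text
{'time_s': 0.0, 'joint_pos': array([ 1.14339398e+00,  3.51237344e-01,  1.65240694e+00,  4.64181702e-06,
        1.13913852e+00, -8.45859186e-02]), 'dq': array([-0.00020757, -0.00093325,  0.00012373,  0.00035684,  0.00047417,
       -0.00122624]), 'tau': array([-3.39630787e-04, -5.06096399e+01, -2.91405219e+01, -7.55486690e-05,
        4.57183967e-03,  4.54246663e-05]), 'position': array([0.18470677, 0.51770432, 0.23076434]), 'ee_rot': array([ 1.70571024e-01,  9.85345204e-01, -5.75147150e-04, -1.52715568e-04]), 'force': array([ 0.20732705, -0.31829747,  0.90120318]), 'moment': array([-0.03585217,  0.04692911, -0.02930422]), 'opening': 0.08567301005900606}
scene ({'fx': 379.4560350387928, 'fy': 379.4560350387928, 'cx': 278.87166487898037, 'cy': 211.39060527928126, 'position': array([ 0.0742697 , -0.40349724,  0.80138651]), 'attitude': array([ 0.86625788, -0.35126838,  0.14145721, -0.32587984])}, array([[ 0.71320076, -0.5163819 ,  0.47401942],
       [-0.70077411, -0.54082571,  0.46521307],
       [ 0.01613428, -0.66397085, -0.74758437]]), array([ 0.0742697 , -0.40349724,  0.80138651]))
[... 1835 characters left out ...]
 216.] 0.86 [ 0.543 -0.145  0.05 ]
case_stop [312. 220.] 0.45 [ 0.529 -0.052  0.05 ]
cover [244. 201.] 0.85 [0.576 0.129 0.05 ]
cover [223. 197.] 0.28 [0.587 0.187 0.05 ]
cover_end_a [222. 196.] 0.93 [0.588 0.187 0.062]
cover_end_a [265. 204.] 0.6 [0.567 0.072 0.062]
cover_end_a [123. 266.] 0.43 [0.399 0.435 0.062]
nut_loose [414. 253.] 0.45 [ 0.448 -0.341  0.   ]
marker_loose [396. 220.] 0.75 [ 0.54  -0.291  0.   ]
tape_measure [363. 151.] 0.58 [ 0.735 -0.201  0.   ]
wax [131. 223.] 0.73 [0.516 0.442 0.   ]
tape_roll [162. 177.] 0.68 [0.649 0.363 0.   ]
tape_roll [247. 199.] 0.58 [0.59  0.123 0.   ]
sanding [123. 266.] 0.65 [0.398 0.455 0.   ]
sanding [347. 214.] 0.31 [ 0.554 -0.154  0.   ]
```

```bash
python3 - <<'E'
import cv2,numpy as np
t=cv2.imread('pics/top1.png');cv2.imwrite('pics/top1c.png',cv2.resize(t[130:290,190:450],(780,480),interpolation=2))
E
```

```text
(no output)
```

View pics/top1c.png

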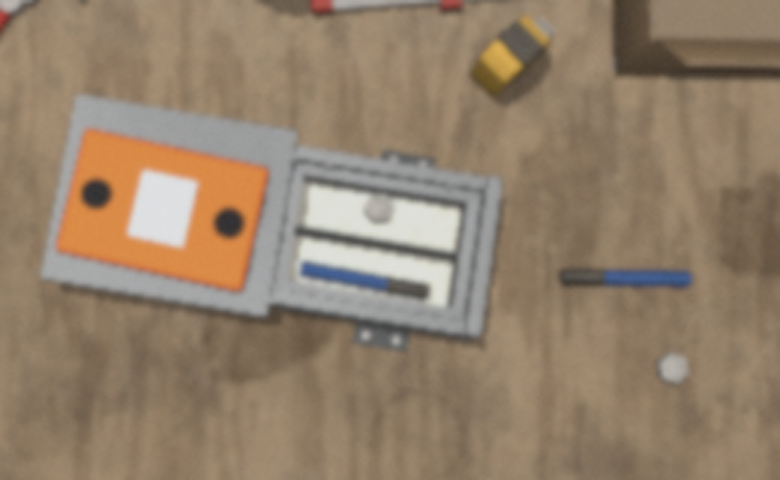

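View pics/scene1.png

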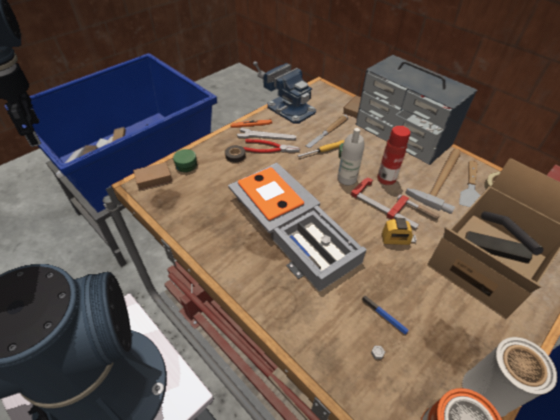

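Call:
play_rows([
  {"rz": 0.14},
  {"rz": 0.14},
  {"rz": 0.14},
  {"rz": 0.14},
  {"rz": 0.14},
  {"rz": 0.14},
  {"rz": 0.14},
  {"rz": 0.14},
  {"rz": 0.108},
])

```text
validation failed for argument at $.ta...
```

Call:
play_rows([
  {"dx": -0.036, "dy": 0.013},
  {"dx": -0.036, "dy": 0.013},
  {"dx": -0.036, "dy": 0.013},
  {"dx": -0.036, "dy": 0.013},
  {"dx": -0.036, "dy": 0.013},
  {"dx": -0.036, "dy": 0.013},
  {"dx": -0.036, "dy": 0.013},
  {"dx": -0.036, "dy": 0.013},
  {"dx": -0.036, "dy": 0.013},
  {"dx": -0.036, "dy": 0.013},
  {"dx": -0.036, "dy": 0.013},
  {"dx": -0.036, "dy": 0.013},
])

```text
validation failed for argument at $.ta...
```

```bash
python3 - <<'E'
from h import *
s=robot.get_state();print(s['time_s'],s['position'],s['ee_rot'],s['joint_pos']);print(np.round(robot.get_calibration('wrist')['T_tool_cam'],4),robot.get_calibration('wrist')['fx'])
C=cam('top');save('top','top2.png')
# case + cover geometry in top
m=robot.outline_of('top','cover')
for d in m[:1]: print('cover',d['conf'],maskpose(C,d['mask'],.062))
for d in robot.outline_of('top','case')[:1]: print('case',d['conf'],maskpose(C,d['mask'],.05))
for l,z in [('marker_loose',.007),('marker_stored',.012),('nut_stored',.018),('nut_loose',.013)]:
    for d in robot.outline_of('top',l)[:3]: print(l,d['conf'],maskpose(C,d['mask'],z))
E
```

```text
1.4 [0.1848524  0.51799902 0.23129227] [ 1.70559600e-01  9.85347361e-01 -8.67665888e-07  2.26911492e-05] [ 1.14339853e+00  3.50705504e-01  1.65178494e+00 -4.88219328e-05
  1.13909240e+00 -8.45822390e-02]
[[-4.000e-04 -9.569e-01 -2.904e-01  7.410e-02]
 [ 1.000e+00 -6.000e-04  7.000e-04 -2.000e-04]
 [-9.000e-04 -2.904e-01  9.569e-01 -1.431e-01]
 [ 0.000e+00  0.000e+00  0.000e+00  1.000e+00]] 369.151797977758
cover 0.87 ((578.3655395507812, 129.4195098876953), (169.53431701660156, 113.65492248535156), 78.7093505859375)
case 0.91 ((568.0895385742188, 31.043685913085938), (394.73974609375, 177.65936279296875), 79.7020263671875)
marker_loose 0.71 ((574.93212890625, 29.885055541992188), (411.29888916015625, 185.40341186523438), 79.70172119140625)
marker_loose 0.52 ((532.2162475585938, -295.9227600097656), (13.948899269104004, 122.56033325195312), 1.1525702476501465)
marker_stored 0.61 ((524.9698486328125, -53.045475006103516), (114.63381958007812, 16.30341148376465), 79.7718734741211)
nut_stored 0.54 ((591.49951171875, -66.81465148925781), (16.957406997680664, 16.582435607910156), 0.3157564103603363)
nut_loose 0.64 ((524.8387451171875, -53.784847259521484), (118.23714447021484, 14.926977157592773), 80.3666000366211)
```

Call:
play_rows([
  {"dx": 0, "dy": 0, "dz": 0, "rx": 0, "ry": 0, "rz": 0.14},
  {"dx": 0, "dy": 0, "dz": 0, "rx": 0, "ry": 0, "rz": 0.14},
  {"dx": 0, "dy": 0, "dz": 0, "rx": 0, "ry": 0, "rz": 0.14},
  {"dx": 0, "dy": 0, "dz": 0, "rx": 0, "ry": 0, "rz": 0.14},
  {"dx": 0, "dy": 0, "dz": 0, "rx": 0, "ry": 0, "rz": 0.14},
  {"dx": 0, "dy": 0, "dz": 0, "rx": 0, "ry": 0, "rz": 0.14},
  {"dx": 0, "dy": 0, "dz": 0, "rx": 0, "ry": 0, "rz": 0.14},
  {"dx": 0, "dy": 0, "dz": 0, "rx": 0, "ry": 0, "rz": 0.14},
  {"dx": 0, "dy": 0, "dz": 0, "rx": 0, "ry": 0, "rz": 0.108},
])

```text
time_s: 2.65
position: [0.1848, 0.518, 0.2313]
ee_rot: [0.709, 0.705, -0.0, 0.0]
force: [0.1, 0.1, 0.2]
opening: 0.0852
```

Call:
play_rows([
  {"dx": -0.04, "dy": 0.015, "dz": 0, "rx": 0, "ry": 0, "rz": 0},
  {"dx": -0.04, "dy": 0.015, "dz": 0, "rx": 0, "ry": 0, "rz": 0},
  {"dx": -0.04, "dy": 0.015, "dz": 0, "rx": 0, "ry": 0, "rz": 0},
  {"dx": -0.04, "dy": 0.015, "dz": 0, "rx": 0, "ry": 0, "rz": 0},
  {"dx": -0.04, "dy": 0.015, "dz": 0, "rx": 0, "ry": 0, "rz": 0},
  {"dx": -0.04, "dy": 0.015, "dz": 0, "rx": 0, "ry": 0, "rz": 0},
  {"dx": -0.04, "dy": 0.015, "dz": 0, "rx": 0, "ry": 0, "rz": 0},
  {"dx": -0.04, "dy": 0.015, "dz": 0, "rx": 0, "ry": 0, "rz": 0},
  {"dx": -0.04, "dy": 0.015, "dz": 0, "rx": 0, "ry": 0, "rz": 0},
  {"dx": -0.04, "dy": 0.015, "dz": 0, "rx": 0, "ry": 0, "rz": 0},
])

```text
time_s: 3.65
position: [0.3351, 0.1164, 0.2316]
ee_rot: [0.707, 0.707, 0.0, 0.0]
force: [1.0, 0.9, 0.8]
opening: 0.0852
```

Call:
play_rows([
  {"dx": -0.04, "dy": 0.016, "dz": 0, "rx": 0, "ry": 0, "rz": 0},
  {"dx": -0.04, "dy": 0.016, "dz": 0, "rx": 0, "ry": 0, "rz": 0},
  {"dx": -0.04, "dy": 0.016, "dz": 0, "rx": 0, "ry": 0, "rz": 0},
  {"dx": -0.04, "dy": 0.016, "dz": 0, "rx": 0, "ry": 0, "rz": 0},
  {"dx": -0.04, "dy": 0.016, "dz": 0, "rx": 0, "ry": 0, "rz": 0},
  {"dx": -0.04, "dy": 0.016, "dz": 0, "rx": 0, "ry": 0, "rz": 0},
  {"dx": -0.04, "dy": 0.016, "dz": 0, "rx": 0, "ry": 0, "rz": 0},
  {"dx": -0.04, "dy": 0.016, "dz": 0, "rx": 0, "ry": 0, "rz": 0},
  {"dx": -0.04, "dy": 0.016, "dz": 0, "rx": 0, "ry": 0, "rz": 0},
  {"dx": -0.03, "dy": 0.016, "dz": 0, "rx": 0, "ry": 0, "rz": 0},
  {"dx": 0, "dy": 0, "dz": 0, "rx": 0, "ry": 0, "rz": 0},
])

```text
time_s: 4.75
position: [0.4958, -0.2751, 0.2308]
ee_rot: [0.708, 0.706, -0.0, 0.0]
force: [-1.1, 1.3, -0.4]
opening: 0.0856
```

```bash
python3 - <<'E'
from h import *
s=robot.get_state();print(s['time_s'],s['position'],s['ee_rot'],np.round(s['joint_pos'],2))
C=cam('wrist');save('wrist','w1.png')
for l,z in [('marker_loose',.008),('nut_loose',.013)]:
    for d in robot.outline_of('wrist',l)[:2]: print(l,d['conf'],np.round(d['centre']),maskpose(C,d['mask'],z))
    for d in robot.landmark_of('wrist',l)[:2]: print(l,d['conf'],np.round(d['centre']),ray(C,d['centre'],0))
E
```

```text
4.75 [ 0.49579733 -0.27514658  0.23083327] [ 7.07956916e-01  7.06255480e-01 -8.62881711e-05  4.41442201e-04] [-0.59  0.38  1.61 -0.    1.15 -0.59]
marker_loose 0.76 [311. 187.] ((532.92431640625, -296.0193176269531), (122.20806884765625, 16.087696075439453), 89.9849853515625)
nut_loose 0.71 [234. 230.] ((451.3738708496094, -334.8890686035156), (30.253149032592773, 23.57974624633789), 71.20911407470703)
nut_loose 0.94 [233. 226.] [ 0.45079333 -0.33531496  0.        ]
```

View pics/w1.png

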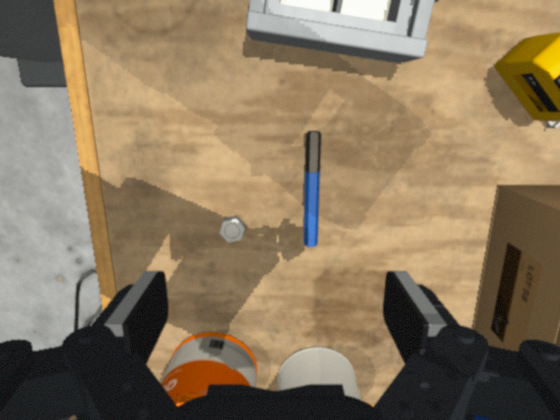

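Call:
play_rows([
  {"dx": -0.02, "dy": -0.015, "dz": 0.036, "rx": 0, "ry": 0, "rz": 0},
  {"dx": -0.02, "dy": -0.015, "dz": 0.036, "rx": 0, "ry": 0, "rz": 0},
  {"dx": -0.02, "dy": -0.015, "dz": 0.036, "rx": 0, "ry": 0, "rz": 0},
  {"dx": 0, "dy": 0, "dz": 0, "rx": 0, "ry": 0, "rz": 0},
  {"dx": 0, "dy": 0, "dz": 0, "rx": 0, "ry": 0, "rz": 0},
])

```text
time_s: 5.5
position: [0.4498, -0.3315, 0.1236]
ee_rot: [0.707, 0.707, 0.0, -0.0]
force: [-0.3, 1.0, 0.4]
opening: 0.0852
```

```bash
python3 - <<'E'
from h import *
s=robot.get_state();print(s['time_s'],s['position'],s['ee_rot'])
C=cam('wrist');im=save('wrist','w2.png')
for l,z in [('nut_loose',.013)]:
    for d in robot.outline_of('wrist',l)[:2]: print(l,d['conf'],np.round(d['centre']),maskpose(C,d['mask'],z))
    for d in robot.landmark_of('wrist',l)[:2]: print(l,d['conf'],np.round(d['centre']),ray(C,d['centre'],0))
u,v=map(int,d['centre']);cv2.imwrite('pics/w2c.png',cv2.resize(im[v-35:v+35,u-35:u+35,::-1],(560,560),interpolation=2));print(u,v)
E
```

```text
5.5 [ 0.44979464 -0.33150486  0.12355165] [ 7.07212416e-01  7.07001066e-01  5.60673722e-05 -2.97454606e-04]
nut_loose 0.68 [276. 208.] ((450.5606689453125, -335.2568054199219), (27.10135841369629, 26.782278060913086), 11.61318302154541)
nut_loose 0.8 [279. 204.] [ 0.45234465 -0.33624638  0.        ]
278 204
```

View pics/w2c.png

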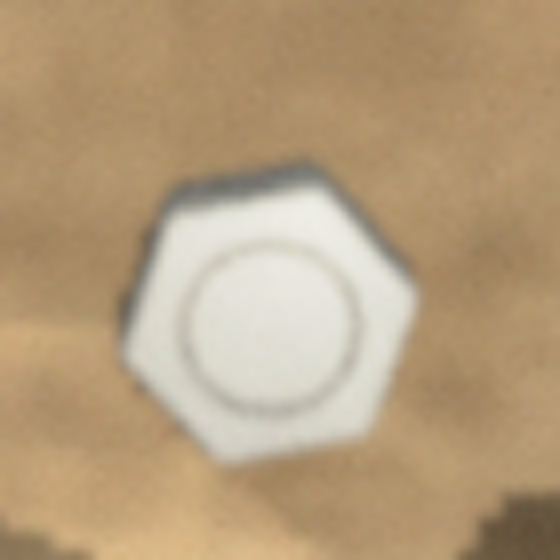

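Call:
play_rows([
  {"dx": -0.004, "dy": 0.001, "dz": 0.02, "rx": 0, "ry": 0, "rz": 0},
  {"dx": 0, "dy": 0, "dz": 0.02, "rx": 0, "ry": 0, "rz": 0.11},
  {"dx": 0, "dy": 0, "dz": 0.02, "rx": 0, "ry": 0, "rz": 0.11},
  {"dx": 0, "dy": 0, "dz": 0.02, "rx": 0, "ry": 0, "rz": 0.1},
  {"dx": 0, "dy": 0, "dz": 0.02, "rx": 0, "ry": 0, "rz": 0},
  {"dx": 0, "dy": 0, "dz": 0.015, "rx": 0, "ry": 0, "rz": 0},
  {"dx": 0, "dy": 0, "dz": 0.006, "rx": 0, "ry": 0, "rz": 0},
  {"dx": 0, "dy": 0, "dz": 0, "rx": 0, "ry": 0, "rz": 0},
])

```text
time_s: 6.45
position: [0.451, -0.3358, 0.0023]
ee_rot: [0.811, 0.586, -0.0, -0.0]
force: [0.4, -0.3, 0.0]
opening: 0.0852
```

Call:
play_rows([
  {"dx": 0, "dy": 0, "dz": 0, "rx": 0, "ry": 0, "rz": 0},
  {"dx": 0, "dy": 0, "dz": 0, "rx": 0, "ry": 0, "rz": 0},
  {"dx": 0, "dy": 0, "dz": 0, "rx": 0, "ry": 0, "rz": 0},
  {"dx": 0, "dy": 0, "dz": 0, "rx": 0, "ry": 0, "rz": 0},
  {"dx": 0, "dy": 0, "dz": 0, "rx": 0, "ry": 0, "rz": 0},
  {"dx": 0, "dy": 0, "dz": 0, "rx": 0, "ry": 0, "rz": 0},
  {"dx": 0, "dy": 0, "dz": 0, "rx": 0, "ry": 0, "rz": 0},
  {"dx": 0, "dy": 0, "dz": 0, "rx": 0, "ry": 0, "rz": 0},
], hand=0)

```text
time_s: 7.25
position: [0.4511, -0.3362, 0.003]
ee_rot: [0.811, 0.585, 0.0, 0.0]
force: [-1.7, 1.7, 6.5]
opening: 0.0247
```

Call:
play_rows([
  {"dx": 0, "dy": 0, "dz": -0.04, "rx": 0, "ry": 0, "rz": 0},
  {"dx": 0, "dy": 0, "dz": -0.04, "rx": 0, "ry": 0, "rz": 0},
  {"dx": 0, "dy": 0, "dz": -0.04, "rx": 0, "ry": 0, "rz": -0.07},
  {"dx": 0, "dy": 0, "dz": -0.04, "rx": 0, "ry": 0, "rz": -0.07},
  {"dx": 0.0415, "dy": 0.007, "dz": -0.01, "rx": 0, "ry": 0, "rz": 0},
  {"dx": 0.0415, "dy": 0.007, "dz": -0.01, "rx": 0, "ry": 0, "rz": 0},
  {"dx": 0.0415, "dy": 0.007, "dz": -0.01, "rx": 0, "ry": 0, "rz": 0},
  {"dx": 0.0415, "dy": 0.007, "dz": -0.01, "rx": 0, "ry": 0, "rz": 0},
  {"dx": 0.0415, "dy": 0.007, "dz": 0, "rx": 0, "ry": 0, "rz": 0},
  {"dx": 0.0415, "dy": 0.007, "dz": 0, "rx": 0, "ry": 0, "rz": 0},
  {"dx": 0.0415, "dy": 0.007, "dz": 0, "rx": 0, "ry": 0, "rz": 0},
  {"dx": 0.0415, "dy": 0.007, "dz": 0, "rx": 0, "ry": 0, "rz": 0},
])

```text
time_s: 8.45
position: [0.5656, -0.0177, 0.2025]
ee_rot: [0.768, 0.641, 0.0, 0.0]
force: [0.4, -0.6, -0.1]
opening: 0.0248
```

Call:
play_rows([
  {"dx": 0, "dy": 0, "dz": 0, "rx": 0, "ry": 0, "rz": 0},
  {"dx": 0, "dy": 0, "dz": 0, "rx": 0, "ry": 0, "rz": 0},
])

```text
time_s: 8.65
position: [0.5653, -0.0188, 0.2022]
ee_rot: [0.767, 0.641, -0.0, -0.0]
force: [-0.2, -0.2, -0.0]
opening: 0.0244
```

```bash
python3 - <<'E'
from h import *
s=robot.get_state();print(s['time_s'],s['position'],s['ee_rot'],s['opening'])
C=cam('wrist');im=save('wrist','w3.png')
for l,z in [('case_rim',.05),('case_stop',.05),('case_comp_p',.005),('case_catch',.045),('cover',.05),('cover_end_a',.062)]:
    for d in robot.landmark_of('wrist',l)[:4]: print(l,d['conf'],np.round(d['centre']),ray(C,d['centre'],z))
for l,z in [('marker_stored',.012),('nut_stored',.018)]:
    for d in robot.outline_of('wrist',l)[:2]: print(l,d['conf'],np.round(d['centre']),maskpose(C,d['mask'],z))
E
```

```text
8.65 [ 0.56529148 -0.01880085  0.20221691] [ 7.67238513e-01  6.41361862e-01 -1.58312187e-04 -2.98509412e-05] 0.024381553600773057
case_stop 0.63 [276. 328.] [ 0.54280869 -0.14968085  0.05      ]
case_comp_p 0.91 [249. 223.] [ 0.53209574 -0.05876499  0.005     ]
case_comp_p 0.57 [304. 217.] [ 0.58588094 -0.06271858  0.005     ]
case_catch 0.65 [345. 172.] [ 0.62454487 -0.01598381  0.045     ]
case_catch 0.48 [254.  74.] [0.5653654  0.07224778 0.045     ]
cover 0.25 [252.  74.] [0.56351209 0.07195623 0.05      ]
cover_end_a 0.73 [252.  76.] [0.5644307  0.07019765 0.062     ]
cover_end_a 0.71 [276. 328.] [ 0.5438702  -0.14154525  0.062     ]
marker_stored 0.73 [242. 209.] ((527.3070678710938, -44.079017639160156), (100.14326477050781, 16.612401962280273), 79.51551818847656)
marker_stored 0.57 [312. 224.] ((592.8826293945312, -67.6414794921875), (24.33757209777832, 30.474000930786133), 8.227224349975586)
nut_stored 0.89 [314. 223.] ((592.6046752929688, -65.12908935546875), (23.051057815551758, 28.67810821533203), 11.277403831481934)
```

View pics/w3.png

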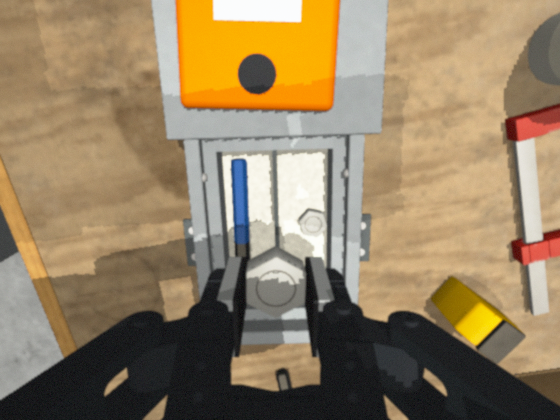

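```bash
python3 - <<'E'
from h import *
C=cam('wrist')
for n,p,z in [('cL',(206,177),.045),('cR',(346,173),.045),('sL',(168,137),.05),('sR',(381,131.5),.05),('covL',(181,107),.056),('covR',(334,107),.056),('mark',(257,74),.062)]: print(n,ray(C,p,z)[:2])
a=ray(C,(206,177),.045);b=ray(C,(346,173),.045);d=b-a;print(np.hypot(*d[:2]),np.degrees(np.arctan2(d[1],d[0])))
a=ray(C,(168,137),.05);b=ray(C,(381,131.5),.05);d=b-a;print(np.hypot(*d[:2]),np.degrees(np.arctan2(d[1],d[0])))
E
```

```text
cL [ 0.51037443 -0.00076541]
cR [ 0.62507129 -0.01833175]
sL [0.4894849  0.03694827]
sR [0.6555637  0.01089107]
covL [0.50687558 0.0572317 ]
covR [0.62080208 0.03637113]
mark [0.56825671 0.06960146]
0.11603424556419965 -8.707446239783064
0.16811051534467195 -8.916819276746828
```

Call:
play_rows([
  {"dx": -0.002, "dy": 0.025, "dz": 0.01, "rx": 0, "ry": 0, "rz": 0.142},
  {"dx": 0, "dy": 0, "dz": 0.01, "rx": 0, "ry": 0, "rz": 0.142},
  {"dx": 0, "dy": 0, "dz": 0.01, "rx": 0, "ry": 0, "rz": 0.142},
  {"dx": 0, "dy": 0, "dz": 0.01, "rx": 0, "ry": 0, "rz": 0.142},
  {"dx": 0, "dy": 0, "dz": 0.01, "rx": 0, "ry": 0, "rz": 0.142},
  {"dx": 0, "dy": 0, "dz": 0.01, "rx": 0, "ry": 0, "rz": 0.142},
  {"dx": 0, "dy": 0, "dz": 0.01, "rx": 0, "ry": 0, "rz": 0.142},
  {"dx": 0, "dy": 0, "dz": 0.01, "rx": 0, "ry": 0, "rz": 0.142},
  {"dx": 0, "dy": 0, "dz": 0.01, "rx": 0, "ry": 0, "rz": 0.142},
  {"dx": 0, "dy": 0, "dz": 0.01, "rx": 0, "ry": 0, "rz": 0.142},
  {"dx": 0, "dy": 0, "dz": 0.01, "rx": 0, "ry": 0, "rz": 0.138},
  {"dx": 0, "dy": 0, "dz": 0, "rx": 0, "ry": 0, "rz": 0},
])

```text
time_s: 10.3
position: [0.5889, -0.0259, 0.0911]
ee_rot: [0.996, -0.085, -0.001, -0.0]
force: [-0.9, -0.4, -0.8]
opening: 0.0247
```

Call:
play_rows([
  {"dx": 0.001, "dy": -0.001, "dz": 0.022, "rx": 0, "ry": 0, "rz": 0},
  {"dx": 0, "dy": 0, "dz": 0.022, "rx": 0, "ry": 0, "rz": 0},
  {"dx": 0, "dy": 0, "dz": 0.022, "rx": 0, "ry": 0, "rz": 0},
  {"dx": 0, "dy": 0, "dz": 0, "rx": 0, "ry": 0, "rz": 0},
])

```text
time_s: 10.7
position: [0.5894, -0.025, 0.0244]
ee_rot: [0.997, -0.082, -0.002, -0.0]
force: [-0.5, -0.1, 0.2]
opening: 0.0248
```

Call:
play_rows([
  {"dx": 0, "dy": 0, "dz": 0, "rx": 0, "ry": 0, "rz": 0},
  {"dx": 0, "dy": 0, "dz": 0, "rx": 0, "ry": 0, "rz": 0},
  {"dx": 0, "dy": 0, "dz": 0, "rx": 0, "ry": 0, "rz": 0},
  {"dx": 0, "dy": 0, "dz": 0, "rx": 0, "ry": 0, "rz": 0},
  {"dx": 0, "dy": 0, "dz": -0.04, "rx": 0, "ry": 0, "rz": 0},
  {"dx": 0, "dy": 0, "dz": -0.05, "rx": 0, "ry": 0, "rz": 0},
  {"dx": 0, "dy": 0, "dz": -0.05, "rx": 0, "ry": 0, "rz": 0},
  {"dx": 0, "dy": 0, "dz": 0, "rx": 0, "ry": 0, "rz": 0},
], hand=0.38)

```text
time_s: 11.5
position: [0.5939, -0.0253, 0.1736]
ee_rot: [0.997, -0.083, 0.006, 0.0]
force: [-0.7, 0.3, -0.7]
opening: 0.0324
```

```bash
python3 - <<'E'
from h import *
s=robot.get_state();print(s['time_s'],s['position'],s['ee_rot'],s['joint_pos'])
for n in ['top','wrist']:
  C=cam(n);im=save(n,n+'4.png')
  for d in robot.outline_of(n,'nut_loose')[:4]:
    w=maskpose(C,d['mask'],.018);r=np.array(w[0])/1000-[.5583,-.0623];print(n,d['conf'],w,'case',r@[.986,-.167],r@[.167,.986])
E
```

```text
11.5 [ 0.59392022 -0.02533123  0.17355836] [ 9.96506762e-01 -8.33115970e-02  5.78005770e-03  2.03287090e-04] [-1.20939551e-01  4.87779486e-01  1.59711863e+00  3.17455549e-05
  1.04512725e+00  1.61666035e+00]
wrist 0.84 ((591.3738403320312, -25.739099502563477), (22.933902740478516, 26.118268966674805), 79.82621765136719) case 0.026505136184310864 0.04157237922592163
wrist 0.4 ((591.1103515625, -65.17030334472656), (25.94477653503418, 23.262004852294922), 81.88516998291016) case 0.032830347299194346 0.0026492096130371085
```

Call:
play_rows([
  {"dx": 0, "dy": 0, "dz": -0.005, "rx": 0, "ry": 0, "rz": -0.145},
  {"dx": 0, "dy": 0, "dz": -0.005, "rx": 0, "ry": 0, "rz": -0.145},
  {"dx": 0, "dy": 0, "dz": -0.005, "rx": 0, "ry": 0, "rz": -0.145},
  {"dx": 0, "dy": 0, "dz": -0.005, "rx": 0, "ry": 0, "rz": -0.145},
  {"dx": 0, "dy": 0, "dz": 0, "rx": 0, "ry": 0, "rz": -0.145},
  {"dx": 0, "dy": 0, "dz": 0, "rx": 0, "ry": 0, "rz": -0.145},
  {"dx": 0, "dy": 0, "dz": 0, "rx": 0, "ry": 0, "rz": -0.145},
  {"dx": 0, "dy": 0, "dz": 0, "rx": 0, "ry": 0, "rz": -0.145},
  {"dx": 0, "dy": 0, "dz": 0, "rx": 0, "ry": 0, "rz": -0.145},
  {"dx": 0, "dy": 0, "dz": 0, "rx": 0, "ry": 0, "rz": -0.145},
  {"dx": 0, "dy": 0, "dz": 0, "rx": 0, "ry": 0, "rz": -0.145},
  {"dx": 0, "dy": 0, "dz": 0, "rx": 0, "ry": 0, "rz": -0.143},
], hand=1)

```text
time_s: 12.9
position: [0.5901, -0.025, 0.1845]
ee_rot: [0.705, 0.709, -0.001, -0.001]
force: [1.0, -0.2, -0.1]
opening: 0.0854
```

Call:
play_rows([
  {"dx": -0.04, "dy": -0.01, "dz": 0, "rx": 0, "ry": 0, "rz": 0},
  {"dx": -0.04, "dy": -0.01, "dz": 0, "rx": 0, "ry": 0, "rz": 0},
  {"dx": -0.04, "dy": -0.01, "dz": 0, "rx": 0, "ry": 0, "rz": 0},
  {"dx": -0.04, "dy": -0.01, "dz": 0.02, "rx": 0, "ry": 0, "rz": 0},
  {"dx": -0.04, "dy": -0.01, "dz": 0.02, "rx": 0, "ry": 0, "rz": 0},
  {"dx": -0.04, "dy": -0.01, "dz": 0.02, "rx": 0, "ry": 0, "rz": 0},
  {"dx": -0.03, "dy": 0, "dz": 0.02, "rx": 0, "ry": 0, "rz": 0},
  {"dx": 0, "dy": 0, "dz": 0, "rx": 0, "ry": 0, "rz": 0},
  {"dx": 0, "dy": 0, "dz": 0, "rx": 0, "ry": 0, "rz": 0},
])

```text
time_s: 13.8
position: [0.5299, -0.2948, 0.1046]
ee_rot: [0.707, 0.707, -0.0, -0.002]
force: [0.5, -0.2, 0.0]
opening: 0.0856
```

```bash
python3 - <<'E'
from h import *
s=robot.get_state();print(s['time_s'],s['position'],s['ee_rot'])
C=cam('wrist');save('wrist','w5.png')
for d in robot.outline_of('wrist','marker_loose')[:2]: print(d['conf'],np.round(d['centre']),maskpose(C,d['mask'],.008))
for d in robot.landmark_of('wrist','marker_loose')[:2]: print(d['conf'],ray(C,d['centre'],0))
E
```

```text
13.8 [ 0.52992911 -0.29477237  0.10464924] [ 7.07493342e-01  7.06718219e-01 -2.33028306e-04 -1.57331772e-03]
0.63 [279. 202.] ((532.98681640625, -296.13348388671875), (17.5301570892334, 122.14793395996094), 0.7154751420021057)
0.68 [ 0.53242228 -0.29533217  0.        ]
```

Call:
play_rows([
  {"dx": -0.001, "dy": 0.003, "dz": 0.03, "rx": 0, "ry": 0, "rz": 0},
  {"dx": 0, "dy": 0, "dz": 0.03, "rx": 0, "ry": 0, "rz": 0},
  {"dx": 0, "dy": 0, "dz": 0.03, "rx": 0, "ry": 0, "rz": 0},
  {"dx": 0, "dy": 0, "dz": 0.01, "rx": 0, "ry": 0, "rz": 0},
  {"dx": 0, "dy": 0, "dz": 0, "rx": 0, "ry": 0, "rz": 0},
])

```text
time_s: 14.45
position: [0.5336, -0.2951, 0.0057]
ee_rot: [0.707, 0.707, -0.0, -0.001]
force: [0.8, -0.4, 0.6]
opening: 0.0849
```

Call:
play_rows([
  {"dx": 0, "dy": 0, "dz": 0, "rx": 0, "ry": 0, "rz": 0},
  {"dx": 0, "dy": 0, "dz": 0, "rx": 0, "ry": 0, "rz": 0},
  {"dx": 0, "dy": 0, "dz": 0, "rx": 0, "ry": 0, "rz": 0},
  {"dx": 0, "dy": 0, "dz": 0, "rx": 0, "ry": 0, "rz": 0},
  {"dx": 0, "dy": 0, "dz": 0, "rx": 0, "ry": 0, "rz": 0},
  {"dx": 0, "dy": 0, "dz": 0, "rx": 0, "ry": 0, "rz": 0},
  {"dx": 0, "dy": 0, "dz": 0, "rx": 0, "ry": 0, "rz": 0},
  {"dx": 0, "dy": 0, "dz": 0, "rx": 0, "ry": 0, "rz": 0},
], hand=0)

```text
time_s: 15.25
position: [0.534, -0.2962, 0.007]
ee_rot: [0.707, 0.707, 0.0, 0.0]
force: [-1.7, 0.7, 5.6]
opening: 0.0108
```

Call:
play_rows([
  {"dx": 0, "dy": 0, "dz": 0, "rx": 0, "ry": 0, "rz": 0},
  {"dx": 0, "dy": 0, "dz": 0, "rx": 0, "ry": 0, "rz": 0},
  {"dx": 0, "dy": 0, "dz": 0.002, "rx": 0, "ry": 0, "rz": 0},
  {"dx": 0, "dy": 0, "dz": 0.002, "rx": 0, "ry": 0, "rz": 0},
  {"dx": 0, "dy": 0, "dz": 0.001, "rx": 0, "ry": 0, "rz": 0},
], hand=0.5)

```text
time_s: 15.75
position: [0.5336, -0.2959, 0.0009]
ee_rot: [0.707, 0.707, -0.0, -0.0]
force: [0.0, -0.3, -0.4]
opening: 0.0431
```

Call:
play_rows([
  {"dx": 0, "dy": 0, "dz": 0, "rx": 0, "ry": 0, "rz": 0},
  {"dx": 0, "dy": 0, "dz": 0, "rx": 0, "ry": 0, "rz": 0},
  {"dx": 0, "dy": 0, "dz": 0, "rx": 0, "ry": 0, "rz": 0},
  {"dx": 0, "dy": 0, "dz": 0, "rx": 0, "ry": 0, "rz": 0},
  {"dx": 0, "dy": 0, "dz": 0, "rx": 0, "ry": 0, "rz": 0},
  {"dx": 0, "dy": 0, "dz": 0, "rx": 0, "ry": 0, "rz": 0},
], hand=0)

```text
time_s: 16.35
position: [0.5339, -0.2961, 0.0015]
ee_rot: [0.707, 0.707, 0.0, 0.0]
force: [-0.6, 0.3, 2.7]
opening: 0.0116
```

Call:
play_rows([
  {"dx": 0, "dy": 0, "dz": -0.02, "rx": 0, "ry": 0, "rz": 0},
  {"dx": 0, "dy": 0, "dz": -0.03, "rx": 0, "ry": 0, "rz": 0},
  {"dx": 0, "dy": 0, "dz": -0.04, "rx": 0, "ry": 0, "rz": 0.084},
  {"dx": 0, "dy": 0, "dz": -0.03, "rx": 0, "ry": 0, "rz": 0.084},
  {"dx": 0.039, "dy": -0.005, "dz": 0, "rx": 0, "ry": 0, "rz": 0},
  {"dx": 0.039, "dy": -0.005, "dz": 0, "rx": 0, "ry": 0, "rz": 0},
  {"dx": 0.039, "dy": -0.005, "dz": 0, "rx": 0, "ry": 0, "rz": 0},
  {"dx": 0.039, "dy": -0.005, "dz": 0, "rx": 0, "ry": 0, "rz": 0},
  {"dx": 0.039, "dy": -0.005, "dz": 0, "rx": 0, "ry": 0, "rz": 0},
  {"dx": 0.039, "dy": -0.005, "dz": 0, "rx": 0, "ry": 0, "rz": 0},
  {"dx": 0, "dy": 0, "dz": 0, "rx": 0, "ry": 0, "rz": 0},
  {"dx": 0, "dy": 0, "dz": 0, "rx": 0, "ry": 0, "rz": 0},
])

```text
time_s: 17.55
position: [0.5433, -0.0599, 0.1213]
ee_rot: [0.763, 0.646, -0.0, 0.0]
force: [-0.2, 0.2, 0.1]
opening: 0.0121
```

```bash
python3 - <<'E'
from h import *
s=robot.get_state();print(s['time_s'],s['position'],s['ee_rot'],s['opening'])
save('wrist','w6.png')
E
```

```text
17.55 [ 0.54332276 -0.05985263  0.12125417] [ 7.63418213e-01  6.45904502e-01 -6.32936925e-05  4.76449821e-05] 0.012055995848735221
```

View pics/w6.png

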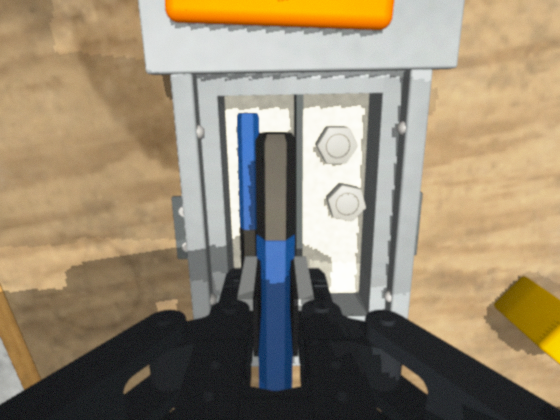

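Call:
play_rows([
  {"dx": 0, "dy": 0, "dz": 0.03, "rx": 0, "ry": 0, "rz": 0},
  {"dx": 0, "dy": 0, "dz": 0.03, "rx": 0, "ry": 0, "rz": 0},
  {"dx": 0, "dy": 0, "dz": 0.018, "rx": 0, "ry": 0, "rz": 0},
  {"dx": 0, "dy": 0, "dz": 0, "rx": 0, "ry": 0, "rz": 0},
  {"dx": 0, "dy": 0, "dz": 0, "rx": 0, "ry": 0, "rz": 0},
])

```text
time_s: 18.1
position: [0.5435, -0.0612, 0.0437]
ee_rot: [0.764, 0.645, 0.0, 0.0]
force: [-0.2, -0.2, 0.6]
opening: 0.0117
```

Call:
play_rows([
  {"dx": 0, "dy": 0, "dz": 0, "rx": 0, "ry": 0, "rz": 0},
  {"dx": 0, "dy": 0, "dz": 0, "rx": 0, "ry": 0, "rz": 0},
  {"dx": 0, "dy": 0, "dz": 0, "rx": 0, "ry": 0, "rz": 0},
  {"dx": 0, "dy": 0, "dz": 0, "rx": 0, "ry": 0, "rz": 0},
  {"dx": 0, "dy": 0, "dz": 0, "rx": 0, "ry": 0, "rz": 0},
  {"dx": 0, "dy": 0, "dz": -0.03, "rx": 0, "ry": 0, "rz": 0},
  {"dx": 0, "dy": 0, "dz": -0.05, "rx": 0, "ry": 0, "rz": 0},
  {"dx": 0, "dy": 0, "dz": -0.05, "rx": 0, "ry": 0, "rz": 0},
  {"dx": 0, "dy": 0, "dz": 0, "rx": 0, "ry": 0, "rz": 0},
  {"dx": 0, "dy": 0, "dz": 0, "rx": 0, "ry": 0, "rz": 0},
], hand=0.3)

```text
time_s: 19.1
position: [0.5437, -0.0603, 0.1743]
ee_rot: [0.764, 0.645, 0.001, 0.001]
force: [-0.4, 0.1, -0.6]
opening: 0.0254
```

```bash
python3 - <<'E'
from h import *
s=robot.get_state();print(s['time_s'],s['position'],s['ee_rot'],s['opening'])
C=cam('wrist');save('wrist','w7.png')
for l,z in [('marker_loose',.017),('nut_loose',.018)]:
  for d in robot.outline_of('wrist',l)[:3]:
    w=maskpose(C,d['mask'],z);r=np.array(w[0])/1000-[.5583,-.0623];print(l,d['conf'],w,'case',r@[.986,-.167],r@[.167,.986])
E
```

```text
19.1 [ 0.54366368 -0.06030972  0.17434393] [7.63904864e-01 6.45327861e-01 7.10593752e-04 8.97137584e-04] 0.02535363410557838
marker_loose 0.55 ((545.0346069335938, -60.11261749267578), (120.05269622802734, 15.72883415222168), 79.99381256103516) case -0.01344497044219974 -5.8561489868169524e-05
nut_loose 0.69 ((590.4900512695312, -24.807159423828125), (24.50033187866211, 27.36554718017578), 80.34366607666016) case 0.02547808617553709 0.04234367937011718
```

View pics/w7.png

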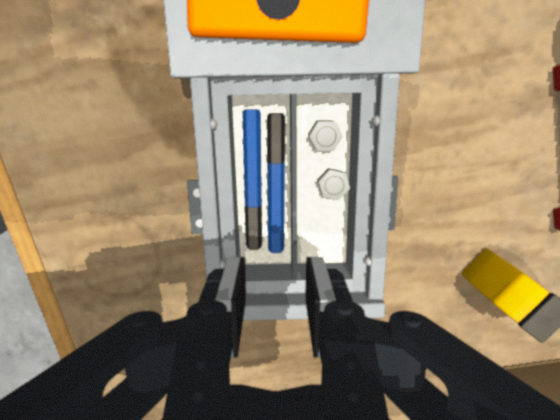

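Call:
play_rows([
  {"dx": 0.038, "dy": 0, "dz": -0.01, "rx": 0, "ry": 0, "rz": 0},
  {"dx": 0.038, "dy": 0, "dz": -0.01, "rx": 0, "ry": 0, "rz": 0},
  {"dx": 0.038, "dy": 0, "dz": -0.01, "rx": 0, "ry": 0, "rz": 0},
  {"dx": 0.038, "dy": 0, "dz": -0.01, "rx": 0, "ry": 0, "rz": 0},
  {"dx": 0.038, "dy": 0, "dz": 0, "rx": 0, "ry": 0, "rz": 0},
  {"dx": 0, "dy": 0, "dz": 0, "rx": 0, "ry": 0, "rz": 0},
  {"dx": 0, "dy": 0, "dz": 0, "rx": 0, "ry": 0, "rz": 0},
], hand=1)

```text
time_s: 19.95
position: [0.5745, 0.1274, 0.2119]
ee_rot: [0.763, 0.646, -0.001, -0.001]
force: [-0.1, -0.6, -0.6]
opening: 0.0854
```

```bash
python3 - <<'E'
from h import *
s=robot.get_state();print(s['time_s'],s['position'],s['ee_rot'])
C=cam('wrist');im=save('wrist','w8.png')
for l,z in [('cover_end_a',.062),('cover',.05)]:
  for d in robot.landmark_of('wrist',l)[:3]: print(l,d['conf'],np.round(d['centre'],1),ray(C,d['centre'],z))
hsv=cv2.cvtColor(im,cv2.COLOR_RGB2HSV)
m=cv2.inRange(hsv,(4,140,100),(20,255,255));cs,_=cv2.findContours(m,0,2);k=max(cs,key=cv2.contourArea);f=np.zeros_like(m);cv2.drawContours(f,[k],-1,1,-1);print('orange',maskpose(C,f,.058))
# press marks: dark blobs inside
g=cv2.inRange(hsv,(0,0,0),(180,255,70))*f
n,_,st,ct=cv2.connectedComponentsWithStats(g)
for i in range(1,n):
    if st[i,4]>150: print('dark',st[i,4],ct[i],ray(C,ct[i],.062))
E
```

```text
19.95 [0.57451644 0.12742308 0.21185996] [ 7.63442369e-01  6.45874773e-01 -1.09793989e-03 -5.66771639e-04]
cover_end_a 0.71 [275.8 255.6] [0.56487536 0.06937547 0.062     ]
cover_end_a 0.59 [285.3 111.5] [0.59203722 0.18709304 0.062     ]
cover_end_a 0.25 [289.7 342.7] [ 0.56302116 -0.02004365  0.062     ]
cover 0.64 [282.1 183.9] [0.58017009 0.12832877 0.05      ]
orange ((579.5286865234375, 129.64479064941406), (169.2991485595703, 114.10478210449219), 78.48912048339844)
dark 911 [284.41053787 109.76728869] [0.59156779 0.18847892 0.062     ]
dark 676 [278.64349112 253.73076923] [0.56758409 0.07070174 0.062     ]
```

View pics/w8.png

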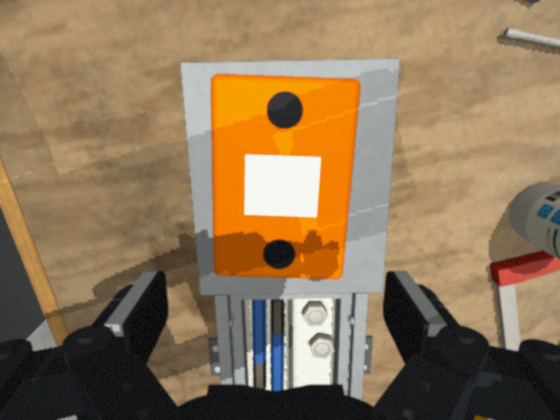

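```bash
python3 - <<'E'
from h import *
from scipy.optimize import least_squares
C=cam('wrist')
P=np.array([ray(C,p,.05)[:2] for p in [(182,63),(398.5,60),(379,292),(199,294.5)]])
Q=np.array([[-85,290],[85,290],[85,87],[-85,87]])/1000
def tr(q,X): c,s=np.cos(q[2]),np.sin(q[2]);return X@np.array([[c,s],[-s,c]])+q[:2]
f=lambda q:(tr(q,Q)-P).ravel()
r=least_squares(f,[.558,-.062,-.17]);print(r.x,np.degrees(r.x[2]),f(r.x).reshape(4,2).round(4))
for q in [r.x,[.5583,-.0623,-.170]]:
    c,s=np.cos(q[2]),np.sin(q[2]);d=np.array([.5795,.1296])-q[:2];print('cover in case',d@[c,s],d@[-s,c])
E
```

```text
[ 0.55614939 -0.06410998 -0.15981538] -9.156746903691898 [[-0.0015  0.0013]
 [ 0.0011  0.0004]
 [ 0.0013 -0.0016]
 [-0.0009 -0.0001]]
cover in case -0.007773175771838918 0.19495739269918372
cover in case -0.01157169572747385 0.19272038257016502
```

```bash
python3 - <<'E'
from h import *
from scipy.optimize import least_squares
c=robot.get_calibration('wrist');T=np.eye(4);T[:3,:3]=R.from_quat([.763905,.645328,.00071,.000897]).as_matrix();T[:3,3]=[.543664,-.06031,.174344]
M=T@np.array(c['T_tool_cam']);W=(c,M[:3,:3],M[:3,3])
def tr(q,X): c,s=np.cos(q[2]),np.sin(q[2]);return X@np.array([[c,s],[-s,c]])+q[:2]
def fit(n,P,Q):
    P=np.array(P);Q=np.array(Q)/1000;f=lambda q:(tr(q,Q)-P).ravel();r=least_squares(f,[.558,-.062,-.17]);print(n,r.x.round(4),np.degrees(r.x[2]),(f(r.x)*1000).reshape(-1,2).round(1).tolist())
fit('w7',[ray(W,p,.045)[:2] for p in [(213,124),(376,121),(368,261)]]+[ray(W,p,.05)[:2] for p in [(171,76),(421,72)]],[[-58,55],[58,55],[58,-55],[-85,87],[85,87]])
C=cam('top')
fit('top',[ray(C,(x/3+190,y/3+130),.05)[:2] for x,y in [(76,96),(297,130),(42,278),(269,316)]],[[85,290],[85,87],[-85,290],[-85,87]])
# full-res refine check: cover edges in w7 leading edge
for p in [(189,38),(367,40)]: print(ray(W,p,.056)[:2])
E
```

```text
w7 [ 0.5591 -0.0627 -0.1511] -8.659269463148021 [[1.3, 0.1], [-0.2, 0.2], [-0.5, 0.6], [-0.0, -0.6], [-0.6, -0.2]]
top [ 0.5586 -0.0652 -0.1387] -7.949234778749901 [[1.3, 0.3], [0.1, -0.9], [-1.5, 0.3], [0.1, 0.2]]
[0.50701341 0.05691177]
[0.62092866 0.03638419]
```

Call:
play_rows([
  {"dx": 0.002, "dy": -0.04, "dz": 0, "rx": 0, "ry": 0, "rz": 0},
  {"dx": 0, "dy": -0.037, "dz": 0.01, "rx": 0, "ry": 0, "rz": 0},
  {"dx": 0, "dy": 0, "dz": 0.01, "rx": 0, "ry": 0, "rz": 0.142},
  {"dx": 0, "dy": 0, "dz": 0.01, "rx": 0, "ry": 0, "rz": 0.142},
  {"dx": 0, "dy": 0, "dz": 0.01, "rx": 0, "ry": 0, "rz": 0.142},
  {"dx": 0, "dy": 0, "dz": 0.01, "rx": 0, "ry": 0, "rz": 0.142},
  {"dx": 0, "dy": 0, "dz": 0.01, "rx": 0, "ry": 0, "rz": 0.142},
  {"dx": 0, "dy": 0, "dz": 0.01, "rx": 0, "ry": 0, "rz": 0.142},
  {"dx": 0, "dy": 0, "dz": 0.01, "rx": 0, "ry": 0, "rz": 0.142},
  {"dx": 0, "dy": 0, "dz": 0.01, "rx": 0, "ry": 0, "rz": 0.142},
  {"dx": 0, "dy": 0, "dz": 0.01, "rx": 0, "ry": 0, "rz": 0.142},
  {"dx": 0, "dy": 0, "dz": 0.01, "rx": 0, "ry": 0, "rz": 0.142},
])

```text
time_s: 21.3
position: [0.4995, 0.1408, 0.1028]
ee_rot: [1.0, -0.012, -0.0, 0.0]
force: [-0.3, -0.2, -0.4]
opening: 0.0858
```

Call:
play_rows([
  {"dx": 0, "dy": 0, "dz": 0.01, "rx": 0, "ry": 0, "rz": 0.135},
  {"dx": 0, "dy": 0, "dz": 0.02, "rx": 0, "ry": 0, "rz": 0},
  {"dx": 0, "dy": 0, "dz": 0.01, "rx": 0, "ry": 0, "rz": 0},
  {"dx": 0, "dy": 0, "dz": 0, "rx": 0, "ry": 0, "rz": 0},
  {"dx": 0, "dy": 0, "dz": 0, "rx": 0, "ry": 0, "rz": 0},
])

```text
time_s: 21.8
position: [0.4997, 0.1416, 0.0636]
ee_rot: [0.997, -0.076, 0.0, 0.0]
force: [1.0, 0.0, 0.3]
opening: 0.0854
```

Call:
play_rows([
  {"dx": 0, "dy": 0, "dz": 0.01, "rx": 0, "ry": 0, "rz": 0},
  {"dx": 0, "dy": 0, "dz": 0.01, "rx": 0, "ry": 0, "rz": 0},
  {"dx": 0, "dy": 0, "dz": 0, "rx": 0, "ry": 0, "rz": 0},
])

```text
time_s: 22.1
position: [0.4987, 0.1417, 0.042]
ee_rot: [0.997, -0.076, -0.001, 0.0]
force: [-0.7, -0.0, 0.1]
opening: 0.0851
```

Call:
play_rows([
  {"dx": 0, "dy": 0, "dz": 0.002, "rx": 0, "ry": 0, "rz": 0},
  {"dx": 0, "dy": 0, "dz": 0, "rx": 0, "ry": 0, "rz": 0},
])

```text
time_s: 22.3
position: [0.4995, 0.1419, 0.0412]
ee_rot: [0.997, -0.076, -0.0, 0.0]
force: [0.6, 1.2, 0.0]
opening: 0.0853
```

Call:
play_rows([
  {"dx": 0, "dy": 0, "dz": 0.002, "rx": 0, "ry": 0, "rz": 0},
  {"dx": 0, "dy": 0, "dz": 0, "rx": 0, "ry": 0, "rz": 0},
])

```text
time_s: 22.5
position: [0.4995, 0.1419, 0.0392]
ee_rot: [0.997, -0.076, 0.0, -0.0]
force: [0.4, 0.1, 0.2]
opening: 0.0854
```

Call:
play_rows([
  {"dx": 0, "dy": 0, "dz": 0.001, "rx": 0, "ry": 0, "rz": 0},
  {"dx": 0, "dy": 0, "dz": 0, "rx": 0, "ry": 0, "rz": 0},
])

```text
time_s: 22.7
position: [0.4995, 0.1419, 0.0383]
ee_rot: [0.997, -0.076, 0.0, 0.0]
force: [-0.1, -0.4, 0.5]
opening: 0.0858
```

Call:
play_rows([
  {"dx": 0.005, "dy": 0, "dz": 0, "rx": 0, "ry": 0, "rz": 0},
  {"dx": 0.004, "dy": 0, "dz": 0, "rx": 0, "ry": 0, "rz": 0},
  {"dx": 0.003, "dy": 0, "dz": 0, "rx": 0, "ry": 0, "rz": 0},
  {"dx": 0.003, "dy": 0, "dz": 0, "rx": 0, "ry": 0, "rz": 0},
  {"dx": 0.003, "dy": 0, "dz": 0, "rx": 0, "ry": 0, "rz": 0},
  {"dx": 0.002, "dy": 0, "dz": 0, "rx": 0, "ry": 0, "rz": 0},
  {"dx": 0.001, "dy": 0, "dz": 0, "rx": 0, "ry": 0, "rz": 0},
  {"dx": 0, "dy": 0, "dz": 0, "rx": 0, "ry": 0, "rz": 0},
  {"dx": 0, "dy": 0, "dz": 0, "rx": 0, "ry": 0, "rz": 0},
])

```text
time_s: 23.6
position: [0.5204, 0.1387, 0.0383]
ee_rot: [0.997, -0.076, 0.0, -0.0]
force: [0.6, 0.0, 0.6]
opening: 0.0854
```

Call:
play_rows([
  {"dx": -0.012, "dy": 0, "dz": 0, "rx": 0, "ry": 0, "rz": 0},
  {"dx": 0, "dy": 0, "dz": -0.04, "rx": 0, "ry": 0, "rz": -0.142},
  {"dx": 0, "dy": 0, "dz": -0.04, "rx": 0, "ry": 0, "rz": -0.142},
  {"dx": 0, "dy": 0, "dz": -0.04, "rx": 0, "ry": 0, "rz": -0.142},
  {"dx": 0, "dy": 0, "dz": -0.04, "rx": 0, "ry": 0, "rz": -0.142},
  {"dx": 0, "dy": 0, "dz": 0, "rx": 0, "ry": 0, "rz": -0.143},
  {"dx": 0, "dy": 0, "dz": 0, "rx": 0, "ry": 0, "rz": -0.143},
  {"dx": 0, "dy": 0, "dz": 0, "rx": 0, "ry": 0, "rz": -0.143},
  {"dx": 0, "dy": 0, "dz": 0, "rx": 0, "ry": 0, "rz": -0.143},
  {"dx": 0, "dy": 0, "dz": 0, "rx": 0, "ry": 0, "rz": -0.143},
  {"dx": 0, "dy": 0, "dz": 0, "rx": 0, "ry": 0, "rz": -0.143},
  {"dx": 0, "dy": 0, "dz": 0, "rx": 0, "ry": 0, "rz": -0.145},
])

```text
time_s: 24.8
position: [0.5075, 0.1406, 0.198]
ee_rot: [0.757, 0.654, -0.0, -0.0]
force: [0.1, -0.2, 0.1]
opening: 0.0851
```

Call:
play_rows([
  {"dx": -0.022, "dy": 0.041, "dz": -0.02, "rx": 0, "ry": 0, "rz": 0},
  {"dx": -0.022, "dy": 0.041, "dz": -0.02, "rx": 0, "ry": 0, "rz": 0},
  {"dx": 0, "dy": 0, "dz": 0, "rx": 0, "ry": 0, "rz": 0},
  {"dx": 0, "dy": 0, "dz": 0, "rx": 0, "ry": 0, "rz": 0},
  {"dx": 0, "dy": 0, "dz": 0, "rx": 0, "ry": 0, "rz": 0},
])

```text
time_s: 25.3
position: [0.5806, 0.0859, 0.237]
ee_rot: [0.759, 0.652, -0.001, -0.001]
force: [0.6, -0.6, 1.2]
opening: 0.0854
```

```bash
python3 - <<'E'
from h import *
s=robot.get_state();print(s['time_s'],s['position'],s['ee_rot'])
C=cam('wrist');im=save('wrist','w9.png')
hsv=cv2.cvtColor(im,cv2.COLOR_RGB2HSV)
m=cv2.inRange(hsv,(4,140,100),(20,255,255));cs,_=cv2.findContours(m,0,2);k=max(cs,key=cv2.contourArea);f=np.zeros_like(m);cv2.drawContours(f,[k],-1,1,-1);print('orange',maskpose(C,f,.058))
cv2.imwrite('pics/w9c.png',cv2.resize(im[:,140:420,::-1],(400,600),interpolation=2))
E
```

```text
25.3 [0.58055971 0.08585125 0.23701612] [ 7.58625947e-01  6.51525859e-01 -6.28503217e-04 -5.76331748e-04]
orange ((588.525634765625, 131.06301879882812), (168.22067260742188, 113.9849624633789), 81.2740707397461)
```

View pics/w9c.png

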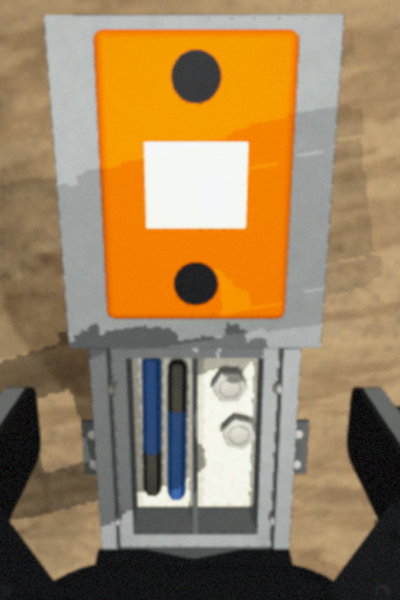

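Call:
play_rows([
  {"dx": 0.04, "dy": 0, "dz": 0, "rx": 0, "ry": 0, "rz": 0},
  {"dx": 0.04, "dy": 0, "dz": 0, "rx": 0, "ry": 0, "rz": 0},
  {"dx": 0.04, "dy": 0, "dz": 0, "rx": 0, "ry": 0, "rz": 0},
  {"dx": 0.038, "dy": 0.001, "dz": 0, "rx": 0, "ry": 0, "rz": 0},
  {"dx": 0, "dy": 0, "dz": 0.04, "rx": 0, "ry": 0, "rz": 0},
  {"dx": 0, "dy": 0, "dz": 0.04, "rx": 0, "ry": 0, "rz": 0},
  {"dx": 0, "dy": 0, "dz": 0.04, "rx": 0, "ry": 0, "rz": 0},
  {"dx": 0, "dy": 0, "dz": 0.04, "rx": 0, "ry": 0, "rz": 0},
  {"dx": 0, "dy": 0, "dz": 0.02, "rx": 0, "ry": 0, "rz": 0},
  {"dx": 0, "dy": 0, "dz": 0, "rx": 0, "ry": 0, "rz": 0},
  {"dx": 0, "dy": 0, "dz": 0, "rx": 0, "ry": 0, "rz": 0},
])

```text
time_s: 26.45
position: [0.6065, 0.2419, 0.0584]
ee_rot: [0.759, 0.652, 0.0, 0.0]
force: [-0.0, 1.3, 1.2]
opening: 0.0856
```

Call:
play_rows([
  {"dx": 0, "dy": 0, "dz": 0.0195, "rx": 0, "ry": 0, "rz": 0},
  {"dx": -0.005, "dy": 0, "dz": 0, "rx": 0, "ry": 0, "rz": 0},
  {"dx": -0.008, "dy": 0, "dz": 0, "rx": 0, "ry": 0, "rz": 0},
  {"dx": -0.01, "dy": 0, "dz": 0, "rx": 0, "ry": 0, "rz": 0},
  {"dx": -0.01, "dy": 0, "dz": 0, "rx": 0, "ry": 0, "rz": 0},
  {"dx": -0.01, "dy": 0, "dz": 0, "rx": 0, "ry": 0, "rz": 0},
  {"dx": -0.01, "dy": 0, "dz": 0, "rx": 0, "ry": 0, "rz": 0},
  {"dx": -0.01, "dy": 0, "dz": 0, "rx": 0, "ry": 0, "rz": 0},
  {"dx": -0.01, "dy": 0, "dz": 0, "rx": 0, "ry": 0, "rz": 0},
  {"dx": 0, "dy": 0, "dz": 0, "rx": 0, "ry": 0, "rz": 0},
])

```text
time_s: 27.45
position: [0.5953, 0.1677, 0.0381]
ee_rot: [0.759, 0.651, -0.001, -0.0]
force: [-0.0, 0.8, -0.3]
opening: 0.0857
```

```bash
cat > cov.py <<'E'
from h import *
def cover(z=.058,name='x.png'):
    s=robot.get_state();p=s['position'][:2]-[.5588,-.063];print(s['time_s'],s['position'],s['force'],'tcp case',p@[.9885,-.1514],p@[.1514,.9885])
    for n in ['wrist','top']:
        C=cam(n);im=save(n,n+name);hsv=cv2.cvtColor(im,cv2.COLOR_RGB2HSV)
        m=cv2.inRange(hsv,(4,140,60),(20,255,255));m=cv2.morphologyEx(m,cv2.MORPH_OPEN,np.ones((3,3)));cs,_=cv2.findContours(m,0,2)
        k=max([c for c in cs],key=cv2.contourArea);f=np.zeros_like(m);cv2.drawContours(f,[k],-1,1,-1);w=maskpose(C,f,z);r=np.array(w[0])/1000-[.5588,-.063];print(n,w,'case',r@[.9885,-.1514],r@[.1514,.9885])
E
python3 -c "
from cov import *
cover(name='10.png')"
```

```text
27.45 [0.59531047 0.16768788 0.03805722] [-0.03083509  0.78212674 -0.29118015] tcp case 0.001164450049890599 0.23356265351618866
wrist ((590.6103515625, 138.02908325195312), (39.9313850402832, 103.30857849121094), 81.25609588623047) case 0.0010087293151855514 0.20353333602111817
top ((421.8037109375, -533.9490356445312), (109.43230438232422, 133.45547485351562), 1.0066007375717163) case -0.06411914774169918 -0.4862743598986816
```

Call:
play_rows([
  {"dx": -0.01, "dy": -0.0003, "dz": 0, "rx": 0, "ry": 0, "rz": 0},
  {"dx": -0.01, "dy": -0.0003, "dz": 0, "rx": 0, "ry": 0, "rz": 0},
  {"dx": -0.01, "dy": -0.0003, "dz": 0, "rx": 0, "ry": 0, "rz": 0},
  {"dx": -0.01, "dy": -0.0003, "dz": 0, "rx": 0, "ry": 0, "rz": 0},
  {"dx": -0.01, "dy": -0.0003, "dz": 0, "rx": 0, "ry": 0, "rz": 0},
  {"dx": 0, "dy": 0, "dz": 0, "rx": 0, "ry": 0, "rz": 0},
])

```text
time_s: 28.15
position: [0.5864, 0.1186, 0.0383]
ee_rot: [0.759, 0.651, -0.0, -0.0]
force: [0.1, 0.5, -0.2]
opening: 0.0856
```

```bash
python3 -c "
from cov import *
robot.snapshot('scene')
im=save('scene','s11.png');cv2.imwrite('pics/s11c.png',cv2.resize(im[150:300,220:400,::-1],(720,600),interpolation=2))
s=robot.get_state();print(s['position'],s['force'])"
```

```text
[0.58667627 0.11968983 0.03835105] [0.13557645 0.07688453 0.00736119]
```

View pics/s11c.png

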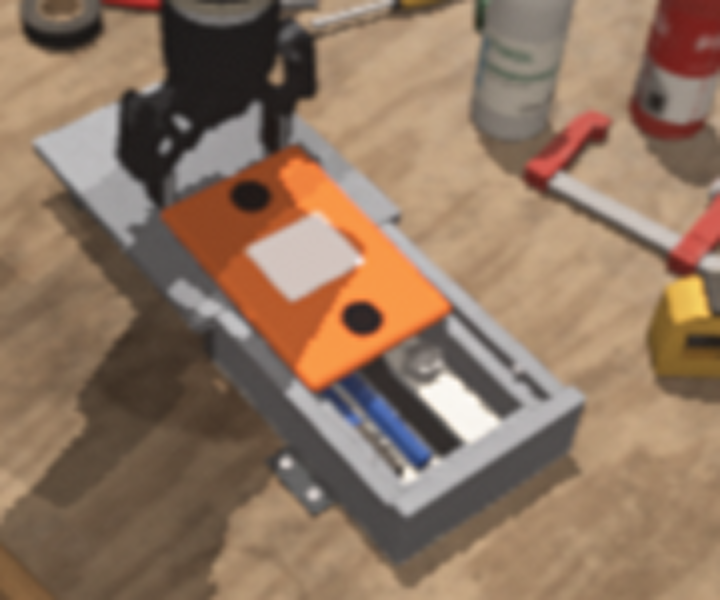

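Call:
play_rows([
  {"dx": -0.01, "dy": -0.0002, "dz": 0, "rx": 0, "ry": 0, "rz": 0},
  {"dx": -0.01, "dy": -0.0002, "dz": 0, "rx": 0, "ry": 0, "rz": 0},
  {"dx": -0.01, "dy": -0.0002, "dz": 0, "rx": 0, "ry": 0, "rz": 0},
  {"dx": -0.01, "dy": 0, "dz": 0, "rx": 0, "ry": 0, "rz": 0},
  {"dx": 0, "dy": 0, "dz": 0, "rx": 0, "ry": 0, "rz": 0},
])

```text
time_s: 28.75
position: [0.5798, 0.0791, 0.0383]
ee_rot: [0.759, 0.651, -0.0, -0.0]
force: [-0.4, 0.1, 0.5]
opening: 0.0856
```

Call:
play_rows([
  {"dx": -0.008, "dy": 0, "dz": 0, "rx": 0, "ry": 0, "rz": 0},
  {"dx": -0.008, "dy": 0, "dz": 0, "rx": 0, "ry": 0, "rz": 0},
  {"dx": -0.008, "dy": 0, "dz": 0, "rx": 0, "ry": 0, "rz": 0},
  {"dx": -0.006, "dy": 0, "dz": 0, "rx": 0, "ry": 0, "rz": 0},
  {"dx": 0, "dy": 0, "dz": 0, "rx": 0, "ry": 0, "rz": 0},
])

```text
time_s: 29.25
position: [0.5754, 0.05, 0.0384]
ee_rot: [0.759, 0.651, -0.0, 0.0]
force: [-0.3, -0.6, -0.6]
opening: 0.0855
```

```bash
python3 -c "
from cov import *
s=robot.get_state();p=s['position'][:2]-[.5588,-.063];print(s['time_s'],s['position'],s['force'],'tcp case',p@[.9885,-.1514],p@[.1514,.9885])
C=cam('top');save('top','t12.png');D=cam('scene');save('scene','s12.png')
for n,K in [('top',C),('scene',D)]:
  for l,z in [('cover_end_a',.056),('cover',.044)]:
    for d in robot.landmark_of(n,l)[:2]:
      r=ray(K,d['centre'],z)[:2]-[.5588,-.063];print(n,l,d['conf'],r@[.9885,-.1514],r@[.1514,.9885])
"
```

```text
29.25 [0.57541801 0.05004847 0.0383674 ] [-0.2752732  -0.5947188  -0.55499931] tcp case -0.0006886380300771391 0.11426438009743133
top cover_end_a 0.55 -0.0037641811115658747 -0.04003182197213269
top cover 0.85 0.004010546382906179 0.021577014054954467
scene cover_end_a 0.77 0.001392254675827832 -0.050040221604669914
scene cover_end_a 0.75 0.004360355459566915 0.08380598858636211
scene cover 0.68 -0.0006057347078728406 0.01735248331308224
```

Call:
play_rows([
  {"dx": -0.004, "dy": 0, "dz": 0, "rx": 0, "ry": 0, "rz": 0},
  {"dx": -0.004, "dy": 0, "dz": 0, "rx": 0, "ry": 0, "rz": 0},
  {"dx": -0.004, "dy": 0, "dz": 0, "rx": 0, "ry": 0, "rz": 0},
  {"dx": -0.003, "dy": 0, "dz": 0, "rx": 0, "ry": 0, "rz": 0},
  {"dx": 0, "dy": 0, "dz": 0, "rx": 0, "ry": 0, "rz": 0},
])

```text
time_s: 30.05
position: [0.5733, 0.0358, 0.0384]
ee_rot: [0.759, 0.651, 0.0, 0.0]
force: [0.7, 0.4, 0.8]
opening: 0.0851
```

Call:
play_rows([
  {"dx": -0.002, "dy": 0, "dz": 0, "rx": 0, "ry": 0, "rz": 0},
  {"dx": -0.001, "dy": 0, "dz": 0, "rx": 0, "ry": 0, "rz": 0},
  {"dx": 0, "dy": 0, "dz": 0, "rx": 0, "ry": 0, "rz": 0},
])

```text
time_s: 30.35
position: [0.5727, 0.0331, 0.0383]
ee_rot: [0.759, 0.651, -0.0, 0.0]
force: [1.2, 2.3, -0.7]
opening: 0.0855
```

```bash
python3 -c "
from cov import *
s=robot.get_state();p=s['position'][:2]-[.5588,-.063];print(s['time_s'],s['position'],s['force'],'tcp case',p@[.9885,-.1514],p@[.1514,.9885])
C=cam('top');save('top','t13.png');D=cam('scene');im=save('scene','s13.png');cv2.imwrite('pics/s13c.png',cv2.resize(im[170:290,240:384,::-1],(720,600),interpolation=2))
for n,K in [('top',C),('scene',D)]:
  for l,z in [('cover_end_a',.056),('cover',.044)]:
    for d in robot.landmark_of(n,l)[:2]:
      r=ray(K,d['centre'],z)[:2]-[.5588,-.063];print(n,l,d['conf'],r@[.9885,-.1514],r@[.1514,.9885])
"
```

```text
30.35 [0.57271401 0.03305431 0.03826418] [ 1.20406499  2.25079447 -0.73267669] tcp case -0.0007886243731060254 0.09705627000168314
top cover_end_a 0.75 0.010795598091562305 0.19305934820857862
top cover 0.67 0.0034930369411079396 -0.005495751415235895
scene cover_end_a 0.96 0.005268802537920589 0.07054354862606767
scene cover_end_a 0.89 -0.006138783307367994 -0.06454226227898334
scene cover 0.95 -0.00078509614675965 -0.0031484774566176623
```

View pics/s13c.png

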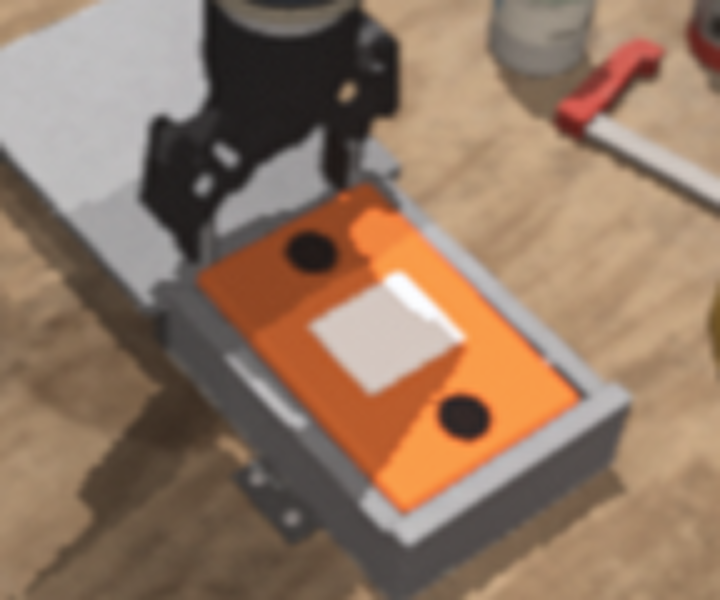

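Call:
play_rows([
  {"dx": 0.012, "dy": 0, "dz": 0, "rx": 0, "ry": 0, "rz": 0},
  {"dx": 0, "dy": 0, "dz": -0.04, "rx": 0, "ry": 0, "rz": 0},
  {"dx": 0, "dy": 0, "dz": -0.04, "rx": 0, "ry": 0, "rz": 0},
  {"dx": -0.025, "dy": 0, "dz": 0, "rx": 0, "ry": 0, "rz": 0},
  {"dx": -0.025, "dy": 0.001, "dz": 0, "rx": 0, "ry": 0, "rz": 0},
  {"dx": 0, "dy": 0, "dz": 0, "rx": 0, "ry": 0, "rz": 0},
  {"dx": 0, "dy": 0, "dz": 0.03, "rx": 0, "ry": 0, "rz": 0},
  {"dx": 0, "dy": 0, "dz": 0.018, "rx": 0, "ry": 0, "rz": 0},
  {"dx": 0, "dy": 0, "dz": 0, "rx": 0, "ry": 0, "rz": 0},
  {"dx": 0, "dy": 0, "dz": 0, "rx": 0, "ry": 0, "rz": 0},
], hand=0)

```text
time_s: 31.65
position: [0.5681, -0.0042, 0.0705]
ee_rot: [0.759, 0.651, -0.0, -0.0]
force: [-0.4, -1.0, 0.5]
opening: 0.0
```

Call:
play_rows([
  {"dx": 0, "dy": 0, "dz": 0.005, "rx": 0, "ry": 0, "rz": 0},
  {"dx": 0, "dy": 0, "dz": 0.004, "rx": 0, "ry": 0, "rz": 0},
  {"dx": 0, "dy": 0, "dz": 0.002, "rx": 0, "ry": 0, "rz": 0},
  {"dx": 0, "dy": 0, "dz": 0, "rx": 0, "ry": 0, "rz": 0},
])

```text
time_s: 32.05
position: [0.5679, -0.0046, 0.0592]
ee_rot: [0.759, 0.651, -0.0, -0.0]
force: [1.1, -0.2, 0.4]
opening: -0.0001
```

Call:
play_rows([
  {"dx": 0, "dy": 0, "dz": 0.002, "rx": 0, "ry": 0, "rz": 0},
  {"dx": 0, "dy": 0, "dz": 0.001, "rx": 0, "ry": 0, "rz": 0},
  {"dx": 0, "dy": 0, "dz": 0, "rx": 0, "ry": 0, "rz": 0},
])

```text
time_s: 32.35
position: [0.568, -0.0046, 0.0563]
ee_rot: [0.759, 0.651, 0.0, 0.0]
force: [-0.4, 0.7, 0.1]
opening: -0.0002
```

Call:
play_rows([
  {"dx": 0, "dy": 0, "dz": 0.001, "rx": 0, "ry": 0, "rz": 0},
  {"dx": 0, "dy": 0, "dz": 0.001, "rx": 0, "ry": 0, "rz": 0},
  {"dx": 0, "dy": 0, "dz": 0, "rx": 0, "ry": 0, "rz": 0},
])

```text
time_s: 32.65
position: [0.5682, -0.0046, 0.0546]
ee_rot: [0.759, 0.651, 0.0, 0.0]
force: [0.1, 1.7, 3.6]
opening: -0.0002
```

Call:
play_rows([
  {"dx": 0, "dy": 0, "dz": 0.001, "rx": 0, "ry": 0, "rz": 0},
  {"dx": 0, "dy": 0, "dz": 0.001, "rx": 0, "ry": 0, "rz": 0},
  {"dx": 0, "dy": 0, "dz": 0, "rx": 0, "ry": 0, "rz": 0},
])

```text
time_s: 32.95
position: [0.568, -0.0045, 0.0522]
ee_rot: [0.759, 0.651, 0.0, -0.0]
force: [1.4, 0.3, 1.0]
opening: 0.0002
```

Call:
play_rows([
  {"dx": 0, "dy": 0, "dz": 0.001, "rx": 0, "ry": 0, "rz": 0},
  {"dx": 0, "dy": 0, "dz": 0.001, "rx": 0, "ry": 0, "rz": 0},
  {"dx": 0, "dy": 0, "dz": 0, "rx": 0, "ry": 0, "rz": 0},
])

```text
time_s: 33.25
position: [0.5681, -0.0046, 0.0502]
ee_rot: [0.759, 0.651, 0.0, 0.0]
force: [0.9, 1.2, 2.5]
opening: -0.0004
```

Call:
play_rows([
  {"dx": 0, "dy": 0, "dz": 0.001, "rx": 0, "ry": 0, "rz": 0},
  {"dx": 0, "dy": 0, "dz": 0, "rx": 0, "ry": 0, "rz": 0},
])

```text
time_s: 33.45
position: [0.5681, -0.0047, 0.05]
ee_rot: [0.759, 0.651, 0.0, 0.0]
force: [-3.4, 1.6, 13.0]
opening: -0.0001
```

Call:
play_rows([
  {"dx": 0, "dy": 0, "dz": 0.0015, "rx": 0, "ry": 0, "rz": 0},
  {"dx": 0, "dy": 0, "dz": 0, "rx": 0, "ry": 0, "rz": 0},
])

```text
time_s: 33.65
position: [0.5682, -0.0047, 0.0499]
ee_rot: [0.759, 0.651, 0.0, 0.0]
force: [-10.7, 1.5, 30.4]
opening: 0.0001
```

Call:
play_rows([
  {"dx": 0, "dy": 0, "dz": -0.02, "rx": 0, "ry": 0, "rz": 0},
  {"dx": -0.03, "dy": 0, "dz": 0, "rx": 0, "ry": 0, "rz": 0},
  {"dx": -0.03, "dy": 0, "dz": 0, "rx": 0, "ry": 0, "rz": 0},
  {"dx": -0.03, "dy": 0, "dz": 0, "rx": 0, "ry": 0, "rz": 0},
  {"dx": -0.03, "dy": 0, "dz": 0, "rx": 0, "ry": 0, "rz": 0},
  {"dx": 0, "dy": 0, "dz": 0.005, "rx": 0, "ry": 0, "rz": 0},
  {"dx": 0, "dy": 0, "dz": 0.005, "rx": 0, "ry": 0, "rz": 0},
  {"dx": 0, "dy": 0, "dz": 0, "rx": 0, "ry": 0, "rz": 0},
])

```text
time_s: 34.45
position: [0.5492, -0.1223, 0.0567]
ee_rot: [0.759, 0.652, -0.001, -0.001]
force: [0.4, 0.2, 0.0]
opening: -0.0001
```

Call:
play_rows([
  {"dx": 0, "dy": 0, "dz": 0.001, "rx": 0, "ry": 0, "rz": 0},
  {"dx": 0, "dy": 0, "dz": 0.001, "rx": 0, "ry": 0, "rz": 0},
  {"dx": 0, "dy": 0, "dz": 0, "rx": 0, "ry": 0, "rz": 0},
])

```text
time_s: 34.75
position: [0.5498, -0.1227, 0.0557]
ee_rot: [0.759, 0.652, -0.0, -0.0]
force: [0.1, 0.1, 0.0]
opening: -0.0
```

Call:
play_rows([
  {"dx": 0, "dy": 0, "dz": 0.001, "rx": 0, "ry": 0, "rz": 0},
  {"dx": 0, "dy": 0, "dz": 0.001, "rx": 0, "ry": 0, "rz": 0},
  {"dx": 0, "dy": 0, "dz": 0, "rx": 0, "ry": 0, "rz": 0},
])

```text
time_s: 35.05
position: [0.5497, -0.1232, 0.0537]
ee_rot: [0.759, 0.651, -0.0, -0.0]
force: [0.2, -0.9, -0.2]
opening: -0.0
```

Call:
play_rows([
  {"dx": 0, "dy": 0, "dz": 0.001, "rx": 0, "ry": 0, "rz": 0},
  {"dx": 0, "dy": 0, "dz": 0.001, "rx": 0, "ry": 0, "rz": 0},
  {"dx": 0, "dy": 0, "dz": 0, "rx": 0, "ry": 0, "rz": 0},
])

```text
time_s: 35.35
position: [0.5497, -0.1232, 0.0516]
ee_rot: [0.759, 0.651, -0.0, -0.0]
force: [-0.5, 0.5, 0.6]
opening: -0.0002
```

Call:
play_rows([
  {"dx": 0, "dy": 0, "dz": 0.001, "rx": 0, "ry": 0, "rz": 0},
  {"dx": 0, "dy": 0, "dz": 0.001, "rx": 0, "ry": 0, "rz": 0},
  {"dx": 0, "dy": 0, "dz": 0, "rx": 0, "ry": 0, "rz": 0},
])

```text
time_s: 35.65
position: [0.5498, -0.1233, 0.0501]
ee_rot: [0.759, 0.651, 0.0, 0.0]
force: [-1.8, 0.2, 4.3]
opening: -0.0001
```

Call:
play_rows([
  {"dx": 0, "dy": 0, "dz": 0.001, "rx": 0, "ry": 0, "rz": 0},
  {"dx": 0, "dy": 0, "dz": 0, "rx": 0, "ry": 0, "rz": 0},
])

```text
time_s: 35.85
position: [0.5499, -0.1233, 0.05]
ee_rot: [0.759, 0.651, 0.0, 0.0]
force: [-6.9, 1.6, 17.3]
opening: 0.0
```

Call:
play_rows([
  {"dx": 0, "dy": 0, "dz": 0.001, "rx": 0, "ry": 0, "rz": 0},
  {"dx": 0, "dy": 0, "dz": 0, "rx": 0, "ry": 0, "rz": 0},
])

```text
time_s: 36.05
position: [0.55, -0.1233, 0.05]
ee_rot: [0.759, 0.651, 0.0, 0.0]
force: [-11.3, 2.2, 28.5]
opening: 0.0001
```

Call:
play_rows([
  {"dx": 0, "dy": 0, "dz": -0.02, "rx": 0, "ry": 0, "rz": 0},
  {"dx": 0.03, "dy": 0, "dz": 0, "rx": 0, "ry": 0, "rz": 0},
  {"dx": 0.03, "dy": 0, "dz": 0, "rx": 0, "ry": 0, "rz": 0},
  {"dx": 0.03, "dy": 0, "dz": 0, "rx": 0, "ry": 0, "rz": 0},
  {"dx": 0.03, "dy": 0, "dz": 0, "rx": 0, "ry": 0, "rz": 0},
  {"dx": 0, "dy": 0, "dz": 0.009, "rx": 0, "ry": 0, "rz": 0},
  {"dx": 0, "dy": 0, "dz": 0.004, "rx": 0, "ry": 0, "rz": 0},
  {"dx": 0, "dy": 0, "dz": 0, "rx": 0, "ry": 0, "rz": 0},
])

```text
time_s: 36.85
position: [0.5674, -0.0054, 0.0539]
ee_rot: [0.759, 0.651, -0.001, -0.001]
force: [-0.3, -0.6, 0.4]
opening: 0.0004
```

Call:
play_rows([
  {"dx": 0, "dy": 0, "dz": 0.002, "rx": 0, "ry": 0, "rz": 0},
  {"dx": 0, "dy": 0, "dz": 0.002, "rx": 0, "ry": 0, "rz": 0},
  {"dx": 0, "dy": 0, "dz": 0, "rx": 0, "ry": 0, "rz": 0},
])

```text
time_s: 37.15
position: [0.5678, -0.0051, 0.0506]
ee_rot: [0.759, 0.651, -0.0, -0.0]
force: [0.2, -0.2, -0.1]
opening: 0.0003
```

Call:
play_rows([
  {"dx": 0.01, "dy": 0, "dz": -0.04, "rx": 0, "ry": 0, "rz": 0},
  {"dx": 0.01, "dy": 0, "dz": -0.05, "rx": 0, "ry": 0, "rz": 0},
  {"dx": 0, "dy": 0, "dz": -0.05, "rx": 0, "ry": 0, "rz": 0},
  {"dx": 0, "dy": 0, "dz": -0.05, "rx": 0, "ry": 0, "rz": 0},
  {"dx": 0, "dy": 0, "dz": 0, "rx": 0, "ry": 0, "rz": 0},
  {"dx": 0, "dy": 0, "dz": 0, "rx": 0, "ry": 0, "rz": 0},
])

```text
time_s: 37.75
position: [0.5712, 0.0148, 0.2407]
ee_rot: [0.759, 0.651, 0.001, 0.001]
force: [0.1, -0.2, -0.9]
opening: 0.0003
```

```bash
python3 - <<'E'
from h import *
s=robot.get_state();print(s['time_s'],s['position'],s['force'])
C=cam('wrist');im=save('wrist','w14.png')
hsv=cv2.cvtColor(im,cv2.COLOR_RGB2HSV)
m=cv2.inRange(hsv,(4,140,60),(20,255,255));m=cv2.morphologyEx(m,cv2.MORPH_OPEN,np.ones((3,3)))
cs,_=cv2.findContours(m,0,2);k=max(cs,key=cv2.contourArea);f=np.zeros_like(m);cv2.drawContours(f,[k],-1,1,-1);w=maskpose(C,f,.048);r=np.array(w[0])/1000-[.5588,-.063];print(w,'case',r@[.9885,-.1514],r@[.1514,.9885])
cv2.imwrite('pics/w14c.png',cv2.resize(im[60:400,130:430,::-1],(529,600),interpolation=2))
C=cam('top');save('top','t14.png')
for l,z in [('tape_measure',0),('wax',0),('tape_roll',0),('sanding',0)]:
    for d in robot.landmark_of('top',l)[:1]: print(l,d['conf'],ray(C,d['centre'],z))
E
```

```text
37.75 [0.57119583 0.01478926 0.24073802] [ 0.07117156 -0.15920276 -0.88700214]
((559.9745483398438, -54.29881286621094), (155.76454162597656, 114.2550048828125), 81.23602294921875) case -0.0001563186981201055 0.008778950100402834
tape_measure 0.92 [ 0.73342845 -0.2015133   0.        ]
tape_roll 0.63 [0.64530603 0.36798766 0.        ]
```

View pics/w14c.png

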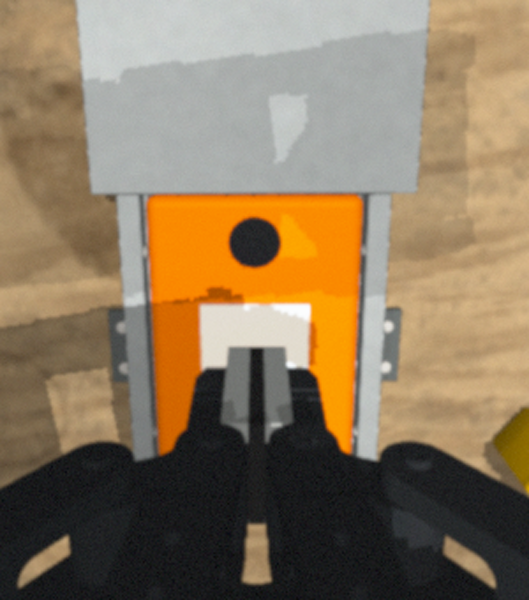

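```bash
python3 -c "
from bench import robot
print(robot.job_done())"
```

```text
the job is handed in; nothing more can be done
None
```

The job is handed in at about 38 s, with no verdict reported. My own checks say the case is packed and the cover is home.

- **Nut and marker:** the loose nut is in the +x compartment with the stored nut, and the loose marker is in the −x compartment with the stored marker. A wrist picture taken after placing them showed both pairs lying flat.
- **Cover placing:** I squared the cover on the shelf with the open fingers, pushed it in against the stop, and pressed each end with shut fingers to about 30 N.
- **Cover height:** both ends stopped firm at a fingertip height of 50.0 mm, flush with the rim. After pressing end b I probed end a again and met nothing down to 50.6 mm, so it had not sprung back.
- **Cover alignment:** the last wrist picture put it level with the case to about 0.1° and centred in x within about 1 mm. In y only the shelf-side edge showed, which puts the centre about 1–2 mm off. This picture did not show end b, because the gripper hid it.
- **Bystanders:** in the last top view the tape measure was within 2 mm of where it started, and the tape roll read within about 6 mm. The networks did not report the wax tin or sanding block in that view, so those two are unconfirmed, though I never moved near them.
- **Measurement disagreement:** early estimates of the case's turn ranged from −8° to −10.3°. I used −8.7°, which the fit bore out.

I viewed 12 pictures, two over the budget of 10.

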